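Unlock the lever gate and post a sash stop through the spring gate

ROBOT

A 6-joint arm with a two-finger parallel gripper is mounted at the origin on the work surface. World frame = base frame: x ahead of the robot, y to its left, z up, the work surface at z = 0. Lengths are in m, angles in rad, forces in N, time in s.
With the tool pointing down it reaches from about 0.275 to 0.85 m from the base axis. Payload 19 kg.
Tool frame: the origin (TCP) lies on the centre line of the jaws, within the pads' length; the fingertips stand 25 mm ahead of it and the grasp point (between the pads) lies 6 mm ahead of it; x points along the fingers, z is the direction in which the jaws open and shut, and the axes are right-handed (so a half turn about x gives the same grasp; the last joint's range is limited). The gripper opens to 85 mm and grips with 20 to 120 N. Pads are 22 mm wide; open, the fingers measure 114 mm over their backs; the gripper's body (76 mm by 85 mm) begins 54 mm behind the grasp point. The pads swing forward as they close: fully open they stand 13 mm farther back than shut.
Start: joints at [1.079, 0.15, 1.437, -0, 1.554, -0.134], TCP at [0.201, 0.539, 0.256] pointing down, gripper open.
Joint ranges: [-2.8, 2.8], [-0.68, 2.1], [0.12, 2.68], [-1.39, 4.53], [0.16, 2.79], [-2.81, 2.81]. Speed limits (rad/s): [1.89, 1.89, 2.22, 3.01, 3.01, 3.01].

INTERFACE

Orientations are given as [roll, pitch, yaw] about the fixed x, y, z axes, in that order (R = Rz(yaw) Ry(pitch) Rx(roll)).
In Python, from workcell import * gives the robot as it stands.
- The arm moves only by the tool step_arm, never from a script. Its argument "moves" is a list of rows, each a list of 5 numbers: the shift along the world's x, y, z in mm, then the turn about the world's z in degrees, then the opening, from 0 (shut) to 1 (fully open). A call has exactly 10 rows; each row shifts and turns the commanded pose from where the row before left it; what a row does not reach is not made up. A row lasts 1/12 s, in which the tool goes at most 41.7 mm and 7.16 degrees, less where a joint would pass 70% of its speed; a pose out of reach is approached as far as the arm can. A call with a gripper value outside its range is refused whole. The fingers move at their own pace and stop on an object; the grip force is fixed at half the most. Time passes only in rows, so rows that do not move let the fingers close, or fill a call up. It gives the time, the measured TCP pose, the force and the opening at its end, in the units of the state.
- observe(): the state, without advancing time (a new reading comes with each control period).
- camera(name): name is "side" or "top" or "wrist"; returns the picture (420x560x3 uint8, red, green, blue); there is no depth.
- get_calibration(name): a dict with "fx", "fy", "cx", "cy" (pixels), "view" (4x4, takes a point from world to camera coordinates); the wrist camera has in their place "mount" (4x4, takes a point from camera to tool coordinates, whose origin is the TCP and whose axes are the tool frame's). Camera axes: x right, y down, z forward; pixel columns grow to the right and rows downward; lengths in m; the calibration is good to about 2 mm. A picture is of the moment at which its call begins: read the wrist's pose just before it. get_calibration takes no time and is no camera call.
- close_job(): hands the job in, once; it reports no verdict.
The state is a dict: "time": time; "joint_pos": joint angles; "qd": joint speeds; "joint_efforts": joint torques, N m; "ee_pos": TCP position; "ee_rot": TCP orientation; "wrist_force": force on the tool from outside, world axes, zero at the start; "torque": the same for the moment, N m; "grip_width": opening from 0.0 (shut) to 1.0 (fully open).
Only numpy, scipy, OpenCV 4.12 (cv2) and the standard library are available. Lean on these libraries where they do the work, as an engineer would, in place of code of your own. Each camera call takes 0.05 s, during which the arm holds its last target.

TASK

Unlock the hardware tray: lift the lockout collar on its lever, take the lever past the gate tooth, and push the lever on until it reaches its end stop and the collar drops fully into the far notch. Then put the steel sash stop with the raised heel away: push it flat along the counter through the spring gate, far enough under the hatch that the gate shuts fully behind it. Leave the other things on the counter where they are.

Things in the scene. Friction and masses are not known exactly. Their poses are not given: they have to be found in the camera images.
- tray: Fixed wooden tray unit. Origin on the counter in the middle of its gateway; x points into the tray, y to the lever's side, z up. Straight passage 68 mm wide (y -34 to +34), the counter is its floor; walls 12 mm thick, 50 mm tall, x -4 to 222 mm; back wall's inner face at x 210. Nothing stands before the gateway (x -4 to -90).
- hatch (a point): Middle of the top of the hardwood hatch that roofs the passage, x 161, z 62 mm of the tray. It covers x 100 to 222 mm; underside 50 mm above the counter. Between the gate and x = 100 the passage is open above.
- pivot (a point): The lever's hinge point, x 20, y 150, z 55 mm of the tray, over the grey housing (160 x 84 mm, 30 mm tall). Axes as the tray's, hinge along y. Two steel gate plates beside the lever carry tooth, rim and far notch; they reach 84 mm from the pivot, the end stop past the notch 97 mm. The far notch is adjustable: somewhere from 0.25 to 0.50 rad of lever lean, not measured, to be felt.
- lever (a joint): Lean of the lever, rad: 0 upright, negative to the tray's -x, positive to its +x (inward). Starts at -0.60 to -0.45. A tooth stops it at -0.31 unless the collar's lift is over 18 mm; from -0.07 on the tooth is passed and a lowered collar rides on the rim (lift 8 mm) until it drops into the far notch, where the lever meets its end stop. Stays where left; about 2 N at the tip moves it.
- collar (a joint): Lift of the lockout collar along the lever, m: 0 down, 0.024 at its top stop. A spring pushes it down with 3.5 N (down) to 6 N (lifted), so it must be held up.
- collar_grip (a point): Centre of the lockout collar: black sleeve 36 mm across, 45 mm long, round the lever, with rims 44 mm across at its ends (top 5 mm, bottom 4 mm thick). Collar down, this point is 118 mm from the pivot and the lever's tip 42 mm beyond. z along the lever towards the tip, y along the hinge. Free room on both y sides.
- lever_tip (a point): Rounded tip of the lever, a steel rod 16 mm thick (20 mm at the tip), 160 mm from the pivot. z along the lever. The top 12 to 20 mm stand clear of the collar.
- gate (a joint): Spring gate across the passage, rad: 0 shut, opens inward only, to 1.5. One aluminium leaf 66 mm long, 41 mm tall, 8 mm thick; upright hinge at x 0, y -34 mm of the tray. A bolt worked by the lever holds it shut until the lever is past the tooth. Then 1 to 2 N at its edge opens it and it shuts by itself, once the sash stop's rear end is 70 mm or more past the gate.
- gate_edge (a point): Free edge of the gate leaf, half-way up (66 mm from its hinge).
- stop_mid (a point): Steel sash stop, 0.25 to 0.5 kg: bar 110 mm long (x), 34 mm wide (y), 22 mm tall, with a full-width heel on its -x end, 25 mm long, rising to 42 mm. This point is the bar's middle, 11 mm above its underside. Lies flat and loose on the counter, to the right of the tray, heel to the robot.
- stop: The same sash stop; origin under its middle, on the counter.
- lifter: Bystander: two-cup blue suction lifter, 186 x 76 mm, 80 mm tall; origin under its centre.
- catch: Bystander: copper fanlight catch, 105 x 32 mm, 40 mm tall; origin under its centre.
- roller: Bystander: white roller wheel assembly, 90 x 26 mm, 52 mm tall; origin under its centre.
- coaster: Bystander: green glass coaster sample, 95 mm square, 7 mm thick; origin under its centre.
- packer: Bystander: plain flat steel packer, 75 x 34 x 22 mm, no raised heel; origin under its centre.
- tub: Bystander: tub with grey cap, 72 mm across, 85 mm tall; origin under its centre.
Things that resemble listed ones, but are neither listed nor needed, are in the scene too. What is shaped like the stop but black is not meant.

How it is judged:
On the way, in this order (a step that is already met when the one before it is completed fails the run):
1. the collar is lifted more than 17 mm while the lever is still in front of the tooth (value of joint collar above 0.017 m and value of joint lever below -0.25 rad), for 0.05 s.
2. the lever is past the gate and the collar is down in the far notch (value of joint lever above 0.2 rad and value of joint collar below 0.003 m), for 0.3 s.
3. the sash stop pushes the gate open from the front (value of joint gate above 0.35 rad and x of stop_mid in the frame of tray between -0.06 and 0.06 m and z of stop_mid in the frame of tray below 0.03 m and y of stop_mid in the frame of tray between -0.034 and 0.034 m), for 0.05 s.
At the end, for the whole second after the job is handed in: Lever in the far notch (angle over 0.2 rad) with the collar down (lift under 3 mm); gate shut (under 0.06 rad); the sash stop lies flat and still on the counter inside the tray behind the gate (its middle 110 to 170 mm past the gate, between the walls); everything released (all of step 2 and value of joint gate below 0.06 rad and x of stop_mid in the frame of tray between 0.11 and 0.17 m and y of stop_mid in the frame of tray between -0.034 and 0.034 m and angle between stop_mid's own z axis and vertical below 0.1 rad and height (world z) of stop_mid below 0.016 m and linear speed of stop below 0.01 m/s); the robot touches nothing.
It fails at once if one of the other loose things is moved more than 30 mm (distance of any of lifter, catch, roller, coaster, packer, tub from where it was at the start of the episode above 0.03 m).
It also fails if it takes over 72 s, if anything falls off the work surface, if the arm or the gripper's body presses on something with over 40 N, if the wrist force passes 120 N, or if a joint passes its speed limit or range.

## Working session

There is one attempt and no reset: what is moved stays moved. The work goes in short steps, Python scripts to look and compute and a tool call to move; the robot and the scene stay as the last step left them, time stands still between calls to the robot, and variables do not carry over. Pictures are saved under pics/ and viewed, and the job is handed in when it is done.

Besides the shell and the picture viewer there is one more tool, called after ">>>" by a JSON object that holds its "method" and its "body". step_arm: Moves the arm, as the interface text tells. Its arguments: {"type":"object","properties":{"moves":{"type":"array","items":{"type":"array","items":{"type":"number"}}}},"required":["moves"]}

```bash
mkdir -p pics; ls; python3 - <<'E'
from workcell import *
import cv2
s=observe();print(s)
for n in ["side","top","wrist"]:
    cv2.imwrite(f"pics/{n}0.png",cv2.cvtColor(camera(n),cv2.COLOR_RGB2BGR))
    print(n,get_calibration(n))
E
```

```text
pics
{'time': 0.0, 'joint_pos': array([ 1.07898555e+00,  1.50960558e-01,  1.43802543e+00, -1.52822205e-05,
        1.55382555e+00, -1.33997470e-01]), 'qd': array([-0.00051271,  0.00292012, -0.00035904,  0.00133906, -0.00029596,
        0.00108116]), 'joint_efforts': array([-1.53537891e-03, -7.13065267e+01, -5.70845068e+01, -4.13723319e-04,
        9.18521691e-03,  4.67451127e-05]), 'ee_pos': array([0.2012942 , 0.53837318, 0.25569273]), 'ee_rot': array([ 3.02013035,  1.56957735, -2.05007167]), 'wrist_force': array([-0.61793073,  0.24479521,  0.5724336 ]), 'torque': array([-0.02871321, -0.03937218,  0.00264369]), 'grip_width': 1.000124618001835}
side {'fx': 524.6948302063611, 'fy': 524.6948302063611, 'cx': 281.46084581839307, 'cy': 205.69037146744586, 'view': array([[ 0.92678874, -0.3751531 ,  0.01796629, -0.47998262],
       [-0.18787723, -0.50449577, -0.84272544,  0.23231801],
       [ 0.32521498,  0.77765299, -0.53804372,  1.31795472],
       [ 0.        ,  0.        ,  0.        ,  1.        ]])}
top {'fx': 412.3649568973841, 'fy': 412.3649568973841, 'cx': 278.8288631877295, 'cy': 210.7486467863624, 'view': array([[-0.00296936, -0.99998722, -0.00409268,  0.01580396],
       [-0.97426104,  0.00381543, -0.22539049,  0.54109728],
       [ 0.22540322,  0.00331807, -0.97425991,  1.20955134],
       [ 0.        ,  0.        ,  0.        ,  1.        ]])}
wrist {'fx': 330.2009238677873, 'fy': 330.2009238677873, 'cx': 276.2012457924091, 'cy': 210.4555984885789, 'mount': array([[-8.43087056e-04, -2.84843700e-01,  9.58573605e-01,
        -1.18175256e-01],
       [ 2.36039632e-05, -9.58573951e-01, -2.84843782e-01,
         7.28049539e-02],
       [ 9.99999644e-01, -2.17521969e-04,  8.14884730e-04,
         3.54751879e-04],
       [ 0.00000000e+00,  0.00000000e+00,  0.00000000e+00,
         1.00000000e+00]])}
```

View pics/side0.png

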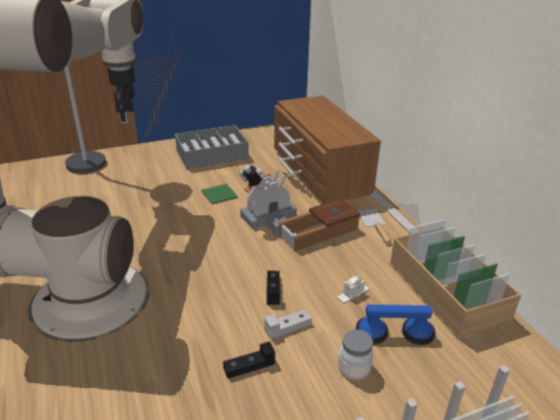

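View pics/top0.png

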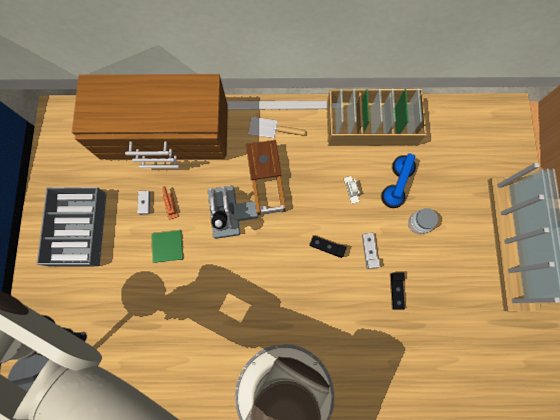

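View pics/wrist0.png

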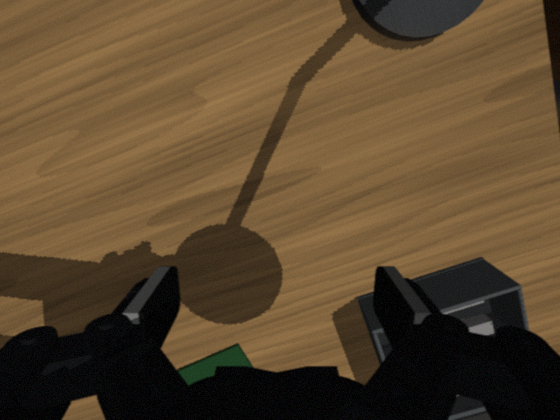

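```bash
python3 - <<'E'
import cv2
t=cv2.imread("pics/top0.png");s=cv2.imread("pics/side0.png")
cv2.imwrite("pics/c1.png",cv2.resize(t[130:280,190:310],None,fx=4,fy=4,interpolation=cv2.INTER_CUBIC))
cv2.imwrite("pics/c2.png",cv2.resize(t[160:310,300:450],None,fx=4,fy=4,interpolation=cv2.INTER_CUBIC))
cv2.imwrite("pics/c3.png",cv2.resize(s[150:260,220:380],None,fx=5,fy=5,interpolation=cv2.INTER_CUBIC))
cv2.imwrite("pics/c4.png",cv2.resize(s[260:380,200:380],None,fx=4,fy=4,interpolation=cv2.INTER_CUBIC))
E
```

```text
(no output)
```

View pics/c1.png

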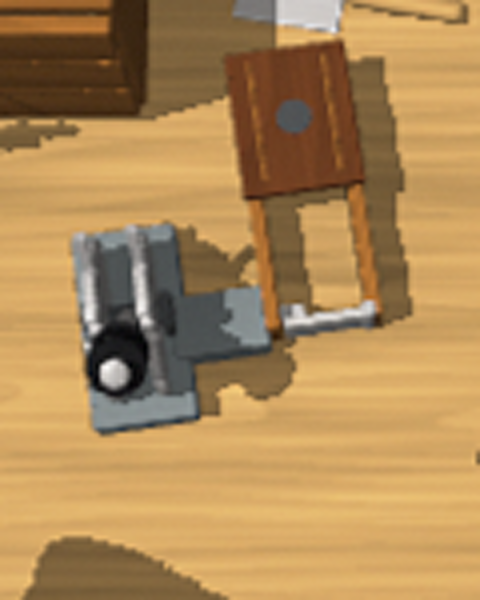

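View pics/c2.png

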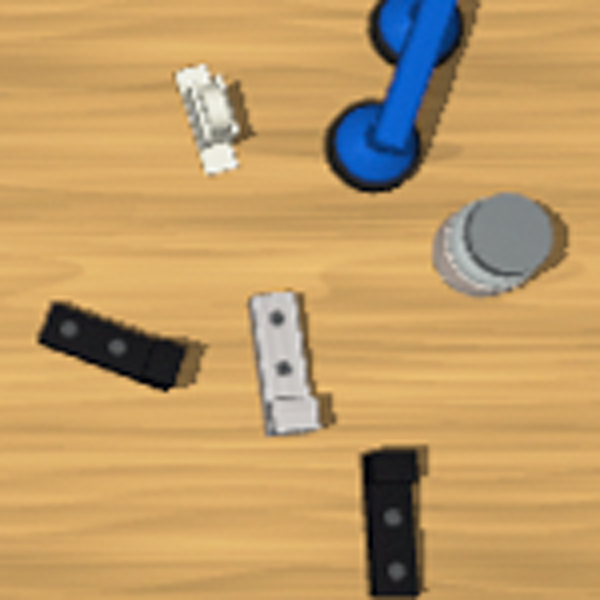

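View pics/c3.png

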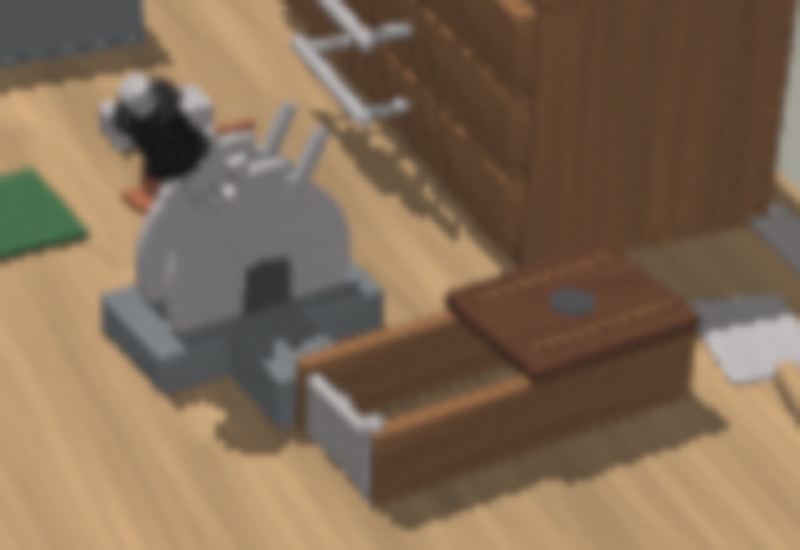

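View pics/c4.png

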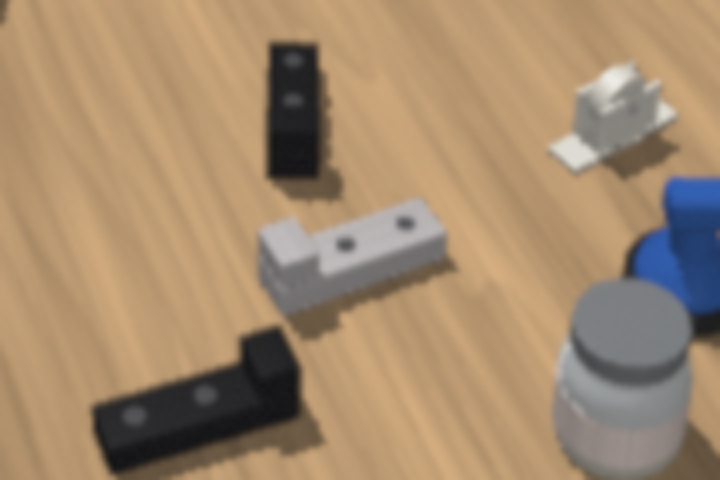

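```bash
cat > h.py <<'E'
from workcell import *
import cv2, numpy as np
from scipy.spatial.transform import Rotation as Rn
def cam(n,tcp=None):
    c=get_calibration(n); K=np.array([[c['fx'],0,c['cx']],[0,c['fy'],c['cy']],[0,0,1]])
    if n=='wrist':
        p,r=tcp; T=np.eye(4);T[:3,:3]=Rn.from_euler('xyz',r).as_matrix();T[:3,3]=p
        return K,np.linalg.inv(T@c['mount'])
    return K,c['view']
def ray(C,uv):
    K,V=C; R=V[:3,:3];o=-R.T@V[:3,3]; d=R.T@np.linalg.solve(K,[uv[0],uv[1],1.]);return o,d/np.linalg.norm(d)
def onz(C,uv,z):
    o,d=ray(C,uv);return o+d*(z-o[2])/d[2]
def proj(C,P):
    K,V=C;q=K@(V[:3,:3]@np.array(P)+V[:3,3]);return q[:2]/q[2]
def tri(C1,a,C2,b):
    o1,d1=ray(C1,a);o2,d2=ray(C2,b)
    A=np.stack([d1,-d2],1);t=np.linalg.lstsq(A,o2-o1,rcond=None)[0]
    p,q=o1+t[0]*d1,o2+t[1]*d2;return (p+q)/2,np.linalg.norm(p-q)
T=cam('top');S=cam('side')
E
python3 - <<'E'
from h import *
t1=lambda x,y:(190+x/4-.4,130+y/4-.4)
t2=lambda x,y:(300+x/4-.4,160+y/4-.4)
s3=lambda x,y:(220+x/5-.4,150+y/5-.4)
s4=lambda x,y:(200+x/4-.4,260+y/4-.4)
print("hatch top", [onz(T,t1(*p),.062).round(4) for p in [(225,58),(342,42),(363,183),(247,198)]])
print("hatch side",[onz(S,s3(*p),.062).round(4) for p in [(607,250),(697,320),(540,378),(447,300)]])
print("spot",onz(T,t1(293,117),.062),onz(S,s3(573,301),.062))
print("walls top front", onz(T,t1(273,335),.05),onz(T,t1(378,318),.05))
print("tip",tri(T,t1(114,372),S,s3(139,92)))
print("collar/tri",tri(T,t1(114,355),S,s3(165,125)))
print("stop top: heel corners z42",[onz(T,t2(*p),.042).round(4) for p in [(274,397),(315,393),(321,426),(268,435)]])
print("stop front z22",[onz(T,t2(*p),.022).round(4) for p in [(250,299),(296,292)]])
print("holes", [onz(T,t2(*p),.022).round(4) for p in [(278,318),(285,368)]],[onz(S,s4(*p),.022).round(4) for p in [(405,223),(346,244)]])
print("side heel top z42",[onz(S,s4(*p),.042).round(4) for p in [(259,234),(296,219),(320,250),(281,268)]])
print("black z22",[onz(T,t2(*p),.022).round(4) for p in [(52,302),(38,342)]],[onz(T,t2(*p),.042).round(4) for p in [(187,343),(168,390)]])
E
```

```text
hatch top [array([0.7607, 0.1189, 0.062 ]), array([0.7739, 0.0252, 0.062 ]), array([0.6554, 0.0088, 0.062 ]), array([0.6434, 0.0999, 0.062 ])]
hatch side [array([0.7598, 0.1112, 0.062 ]), array([0.7735, 0.0224, 0.062 ]), array([0.6593, 0.0009, 0.062 ]), array([0.6435, 0.0941, 0.062 ])]
spot [0.71046322 0.06418369 0.062     ] [0.71383732 0.06673786 0.062     ]
walls top front [0.53583529 0.07922427 0.05      ] [ 0.54908719 -0.00245175  0.05      ]
tip (array([0.48002798, 0.18031346, 0.18935425]), np.float64(0.002367720556771328))
collar/tri (array([0.49751559, 0.18497411, 0.1618494 ]), np.float64(0.0017556648980272922))
stop top: heel corners z42 [array([ 0.3942, -0.2576,  0.042 ]), array([ 0.3972, -0.289 ,  0.042 ]), array([ 0.3721, -0.2921,  0.042 ]), array([ 0.3654, -0.2516,  0.042 ])]
stop front z22 [array([ 0.4733, -0.247 ,  0.022 ]), array([ 0.4788, -0.2834,  0.022 ])]
holes [array([ 0.4582, -0.2682,  0.022 ]), array([ 0.4189, -0.2715,  0.022 ])] [array([ 0.46  , -0.2652,  0.022 ]), array([ 0.4205, -0.2686,  0.022 ])]
side heel top z42 [array([ 0.3686, -0.2615,  0.042 ]), array([ 0.3929, -0.2579,  0.042 ]), array([ 0.3967, -0.286 ,  0.042 ]), array([ 0.3708, -0.2911,  0.042 ])]
black z22 [array([ 0.4715, -0.0917,  0.022 ]), array([ 0.4399, -0.0801,  0.022 ])] [array([ 0.4359, -0.193 ,  0.042 ]), array([ 0.3998, -0.1771,  0.042 ])]
```

```bash
python3 - <<'E'
from h import *
s=observe();R=Rn.from_euler('xyz',s['ee_rot']).as_matrix();print(R.round(3),s['ee_pos'])
z=R[:,2];print("yaw of jaw axis deg",np.degrees(np.arctan2(z[1],z[0])))
E
```

```text
[[-0.    -0.937  0.35 ]
 [-0.001  0.35   0.937]
 [-1.     0.    -0.001]] [0.20132059 0.53843323 0.25583833]
yaw of jaw axis deg 69.49705504765444
```

>>> {"method": "step_arm", "body": {"moves": [[18, -28, 8, 3, 1], [18, -28, 8, 3, 1], [18, -28, 8, 3, 1], [18, -28, 8, 3, 1], [18, -28, 8, 3, 1], [18, -28, 8, 3, 1], [18, -28, 8, 3, 1], [18, -28, 8, 3, 1], [18, -28, 8, 3, 1], [18, -28, 8, 2, 1]]}}

```text
time: 0.98
ee_pos: [0.3818, 0.257, 0.3367]
ee_rot: [-1.788, 1.571, -0.065]
wrist_force: [-0.1, 0.6, -0.1]
grip_width: 1.0
```

>>> {"method": "step_arm", "body": {"moves": [[18, -28, 0, 0, 1], [18, -28, 0, 0, 1], [18, -28, 0, 0, 1], [12, -28, 0, 0, 1], [0, -14, 0, 0, 0.8], [0, 0, 0, 0, 0.8], [0, 0, 0, 0, 0.8], [0, 0, 0, 0, 0.8], [0, 0, 0, 0, 0.8], [0, 0, 0, 0, 0.8]]}}

```text
time: 1.82
ee_pos: [0.4472, 0.1333, 0.3363]
ee_rot: [-1.911, 1.571, -0.191]
wrist_force: [-0.6, 1.1, -1.3]
grip_width: 0.8
```

```bash
python3 - <<'E'
from h import *
s=observe();print(s['ee_pos'],s['ee_rot'],s['time'],s['wrist_force'])
np.save("w1.npy",np.array([s['ee_pos'],s['ee_rot']]))
for n in ['wrist','top','side']:
    cv2.imwrite(f"pics/{n}1.png",cv2.cvtColor(camera(n),cv2.COLOR_RGB2BGR))
E
```

```text
[0.44715323 0.13334392 0.33629194] [-1.91121736  1.57074665 -0.190744  ] 1.8167 [-0.60435641  1.11532284 -1.33374062]
```

View pics/wrist1.png

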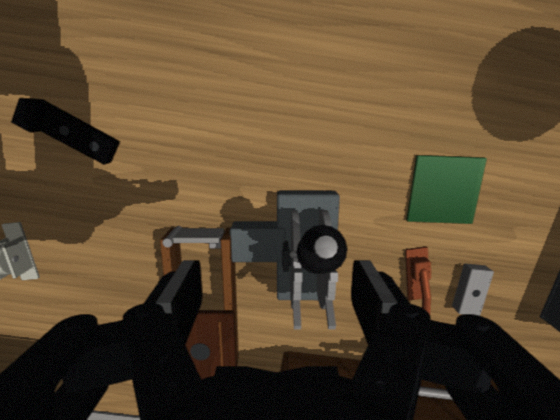

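```bash
python3 - <<'E'
import cv2
t=cv2.imread("pics/wrist1.png")
cv2.imwrite("pics/c5.png",cv2.resize(t[180:380,150:350],None,fx=3,fy=3,interpolation=cv2.INTER_CUBIC))
t=cv2.imread("pics/side1.png")
cv2.imwrite("pics/c6.png",cv2.resize(t[150:260,220:380],None,fx=5,fy=5,interpolation=cv2.INTER_CUBIC))
E
```

```text
(no output)
```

View pics/c5.png

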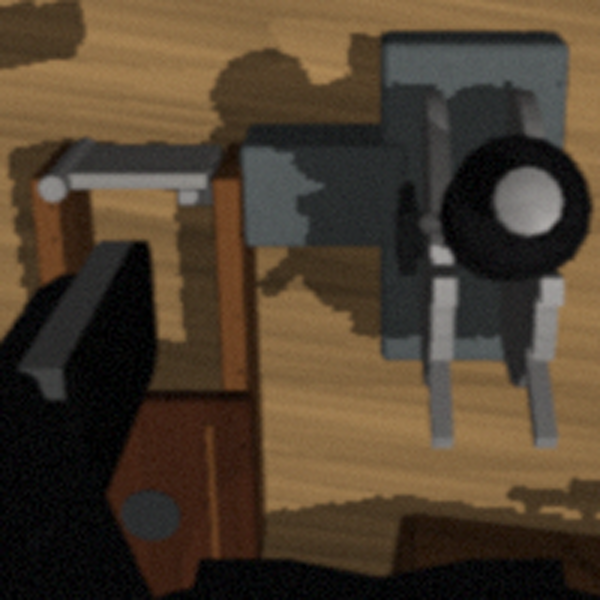

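View pics/c6.png

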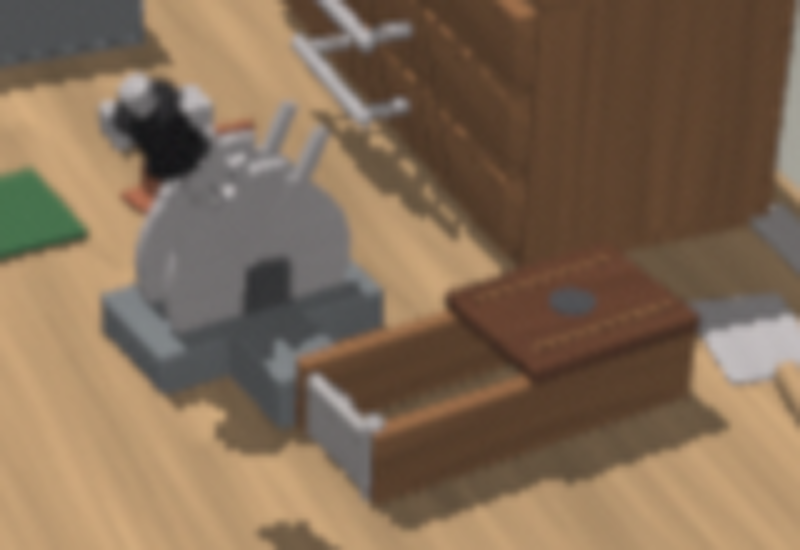

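```bash
python3 - <<'E'
from h import *
w=np.load("w1.npy");W=cam('wrist',w)
c=lambda x,y:(150+x/3-.33,180+y/3-.33)
def P(n,pts,z):
    r=[onz(W,c(*p),z) for p in pts];print(n,[q.round(4)[:2] for q in r]);return r
a=P("housing z30 TL,TR,BL",[(383,38),(567,41),(383,357)],.03)
b=P("wall inner",[(217,180),(224,388)],.05)
o=P("wall outer",[(241,165),(250,388)],.05)
P("wall -y outer/inner front",[(33,180),(66,178)],.05)
P("hatch spot",[(150,516)],.062)
for u in (a[0]-a[2],b[1]-b[0],o[1]-o[0],a[1]-a[0]): print(np.degrees(np.arctan2(u[1],u[0])))
t1=lambda x,y:(190+x/4-.4,130+y/4-.4)
s3=lambda x,y:(220+x/5-.4,150+y/5-.4)
print("tip W-S",tri(W,c(528,201),S,s3(139,92)))
print("tip W-T",tri(W,c(528,201),T,t1(114,372)))
# refit tray from hypothesised yaw: project landmarks
for yaw,ox,oy in [(.135,.549,.040),(.145,.549,.040),(.14,.551,.041)]:
    R=np.array([[np.cos(yaw),-np.sin(yaw)],[np.sin(yaw),np.cos(yaw)]])
    f=lambda x,y,z:np.r_[np.array([ox,oy])+R@[x,y],z]
    print(yaw)
    for n,p in dict(spot=(.161,0,.062),wallin0=(-.004,.034,.05),wallin1=(.1,.034,.05)).items():
        print(n,((proj(W,f(*p))+.33-[150,180])*3).round(0),((proj(T,f(*p))+.4-[190,130])*4).round(0),((proj(S,f(*p))+.4-[220,150])*5).round(0))
    for th in (-.45,-.5,-.55):
        for L in (.152,.118): print(th,L,((proj(W,f(.02+L*np.sin(th),.15,.055+L*np.cos(th)))+.33-[150,180])*3).round(0),((proj(T,f(.02+L*np.sin(th),.15,.055+L*np.cos(th)))+.4-[190,130])*4).round(0),((proj(S,f(.02+L*np.sin(th),.15,.055+L*np.cos(th)))+.4-[220,150])*5).round(0))
E
```

```text
housing z30 TL,TR,BL [array([0.4753, 0.1399]), array([0.4646, 0.2202]), array([0.6325, 0.1637])]
wall inner [array([0.5444, 0.0768]), array([0.6477, 0.0908])]
wall outer [array([0.5359, 0.0864]), array([0.6459, 0.1028])]
wall -y outer/inner front [array([ 0.5564, -0.0028]), array([0.5533, 0.0115])]
hatch spot [array([0.7139, 0.0644])]
-171.36657570897907
7.694493305257143
8.458788979390913
97.61155349945079
tip W-S (array([0.48096106, 0.18247462, 0.18786826]), np.float64(0.0020830436661352205))
tip W-T (array([0.47771859, 0.18052022, 0.19385474]), np.float64(0.001385476397060253))
0.135
spot [145. 506.] [296. 119.] [569. 307.]
wallin0 [210. 170.] [281. 329.] [300. 370.]
wallin1 [217. 379.] [264. 202.] [451. 323.]
-0.45 0.152 [528. 217.] [111. 365.] [141.  86.]
-0.45 0.118 [511. 221.] [115. 354.] [164. 127.]
-0.5 0.152 [527. 190.] [113. 376.] [130.  94.]
-0.5 0.118 [511. 202.] [117. 362.] [156. 133.]
-0.55 0.152 [527. 164.] [115. 386.] [120. 102.]
-0.55 0.118 [511. 184.] [118. 369.] [149. 139.]
0.145
spot [149. 506.] [294. 120.] [567. 306.]
wallin0 [209. 170.] [281. 330.] [299. 370.]
wallin1 [219. 379.] [263. 203.] [449. 322.]
-0.45 0.152 [526. 212.] [112. 367.] [139.  87.]
-0.45 0.118 [510. 216.] [116. 356.] [162. 127.]
-0.5 0.152 [526. 185.] [114. 378.] [128.  95.]
-0.5 0.118 [510. 198.] [117. 364.] [154. 134.]
-0.55 0.152 [525. 159.] [116. 388.] [118. 103.]
-0.55 0.118 [510. 180.] [119. 371.] [147. 140.]
0.14
spot [149. 510.] [294. 117.] [570. 305.]
wallin0 [211. 175.] [280. 327.] [302. 368.]
wallin1 [220. 383.] [262. 200.] [453. 321.]
-0.45 0.152 [529. 221.] [110. 363.] [143.  85.]
-0.45 0.118 [513. 225.] [114. 352.] [166. 126.]
-0.5 0.152 [528. 195.] [112. 374.] [132.  93.]
-0.5 0.118 [512. 206.] [116. 360.] [158. 132.]
-0.55 0.152 [528. 169.] [114. 384.] [122. 101.]
-0.55 0.118 [512. 188.] [117. 368.] [150. 138.]
```

>>> {"method": "step_arm", "body": {"moves": [[13, 13, -11, 0, 1], [13, 13, -11, 0, 1], [13, 13, -11, 0, 1], [11, 13, -11, 0, 1], [0, 0, -11, 0, 1], [0, 0, -11, 0, 1], [0, 0, -10, 0, 1], [0, 0, 0, 0, 1], [0, 0, 0, 0, 1], [0, 0, 0, 0, 1]]}}

```text
time: 2.8
ee_pos: [0.4974, 0.1843, 0.2611]
ee_rot: [-1.625, 1.57, 0.093]
wrist_force: [-0.3, -1.2, -0.1]
grip_width: 1.002
```

```bash
python3 - <<'E'
from h import *
s=observe();print(s['ee_pos'],s['ee_rot'],s['time'],s['wrist_force'])
np.save("w2.npy",np.array([s['ee_pos'],s['ee_rot']]))
for n in ['wrist']:
    cv2.imwrite(f"pics/{n}2.png",cv2.cvtColor(camera(n),cv2.COLOR_RGB2BGR))
W=cam('wrist',np.load("w2.npy"))
yaw=.142;R=np.array([[np.cos(yaw),-np.sin(yaw)],[np.sin(yaw),np.cos(yaw)]])
f=lambda x,y,z:np.r_[np.array([.5525,.042])+R@[x,y],z]
for th in (-.45,-.48,-.52): print(th,[proj(W,f(.02+L*np.sin(th),.15,.055+L*np.cos(th))).round(0) for L in (.118,.14,.152)])
E
```

```text
[0.49735852 0.18428964 0.26111983] [-1.62533409  1.56969937  0.09346468] 2.8 [-0.3020602  -1.21796319 -0.10953263]
-0.45 [array([277., 225.]), array([277., 221.]), array([278., 219.])]
-0.48 [array([277., 220.]), array([277., 215.]), array([278., 211.])]
-0.52 [array([277., 214.]), array([277., 206.]), array([278., 201.])]
```

View pics/wrist2.png

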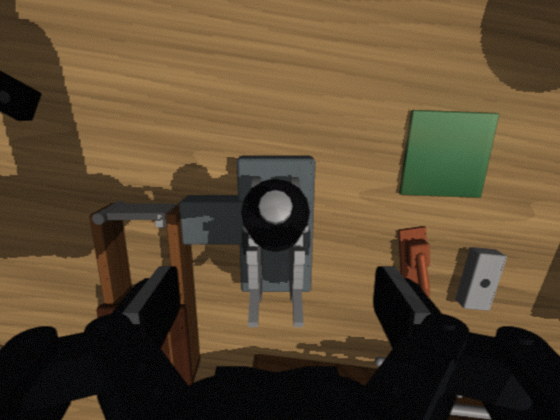

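>>> {"method": "step_arm", "body": {"moves": [[0, 0, -13, 0, 1], [-1, 0, -13, 0, 1], [0, 0, -13, 0, 1], [0, 0, -13, 0, 1], [0, 0, -13, 0, 1], [0, 0, -13, 0, 1], [0, 0, -10, 0, 1], [0, 0, -5, 0, 1], [0, 0, 0, 0, 0.75], [0, 0, 0, 0, 0.6]]}}

```text
time: 3.68
ee_pos: [0.4966, 0.1846, 0.1678]
ee_rot: [-1.708, 1.57, 0.011]
wrist_force: [0.8, 0.1, -0.4]
grip_width: 0.746
```

```bash
python3 - <<'E'
from h import *
s=observe();print(s['ee_pos'],s['time'],s['wrist_force'],s['grip_width'])
for n in ['wrist','side']:
    cv2.imwrite(f"pics/{n}3.png",cv2.cvtColor(camera(n),cv2.COLOR_RGB2BGR))
t=cv2.imread("pics/side3.png")
cv2.imwrite("pics/c7.png",cv2.resize(t[120:250,200:340],None,fx=4,fy=4,interpolation=cv2.INTER_CUBIC))
E
```

```text
[0.49656353 0.18458267 0.16782648] 3.6833 [ 0.80628622  0.07128418 -0.3900302 ] 0.746409088769278
```

View pics/wrist3.png

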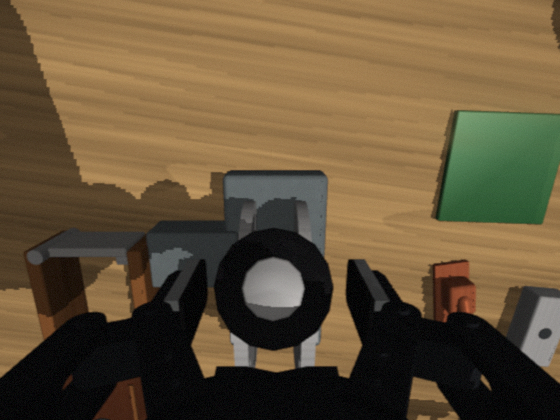

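View pics/c7.png

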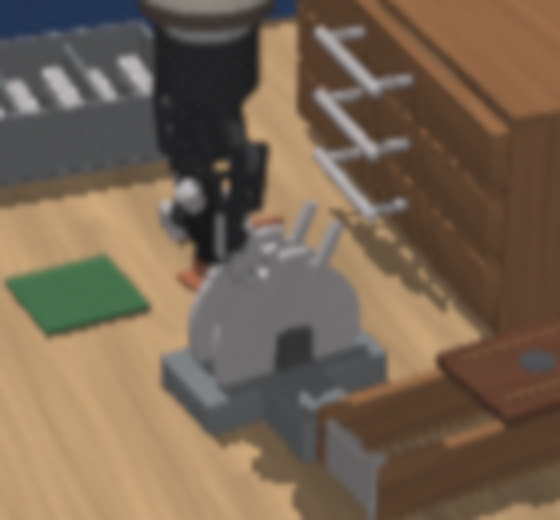

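>>> {"method": "step_arm", "body": {"moves": [[0, 0, 0, 0, 0.5], [0, 0, 0, 0, 0.3], [0, 0, 0, 0, 0.3], [0, 0, 0, 0, 0.3], [0, 0, 0, 0, 0.3], [0, 0, 0, 0, 0.3], [0, 0, 0, 0, 0.3], [0, 0, 0, 0, 0.3], [0, 0, 0, 0, 0.3], [0, 0, 0, 0, 0.3]]}}

```text
time: 4.62
ee_pos: [0.4968, 0.1838, 0.1686]
ee_rot: [-2.443, 1.569, -0.724]
wrist_force: [-3.4, -9.2, 10.7]
grip_width: 0.471
```

>>> {"method": "step_arm", "body": {"moves": [[-2, 0, 4, 0, 0.3], [-2, -1, 4, 0, 0.3], [-2, 0, 4, 0, 0.3], [-2, 0, 4, 0, 0.3], [-2, 0, 3, 0, 0.3], [0, 0, 1, 0, 0.3], [0, 0, 0, 0, 0.3], [0, 0, 0, 0, 0.3], [0, 0, 0, 0, 0.3], [0, 0, 0, 0, 0.3]]}}

```text
time: 5.45
ee_pos: [0.4867, 0.1825, 0.1873]
ee_rot: [-3.062, 1.569, -1.344]
wrist_force: [4.5, -10.6, -5.5]
grip_width: 0.472
```

```bash
python3 - <<'E'
from h import *
s=observe();print(s['ee_pos'],s['time'],s['wrist_force'],s['grip_width'])
for n in ['wrist','side']:
    cv2.imwrite(f"pics/{n}4.png",cv2.cvtColor(camera(n),cv2.COLOR_RGB2BGR))
t=cv2.imread("pics/side4.png")
cv2.imwrite("pics/c8.png",cv2.resize(t[120:250,200:340],None,fx=4,fy=4,interpolation=cv2.INTER_CUBIC))
E
```

```text
[0.48669933 0.18246426 0.1872744 ] 5.45 [  4.50548674 -10.61644387  -5.50024882] 0.47153707380871096
```

View pics/wrist4.png

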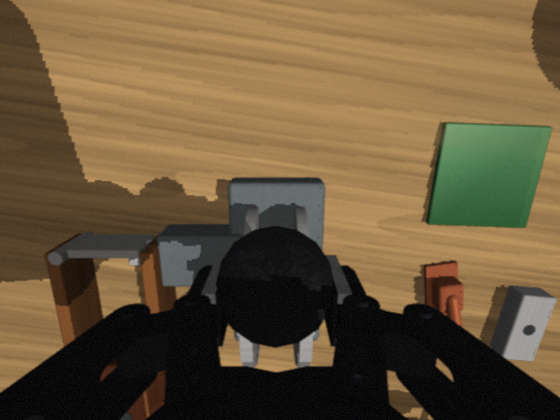

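View pics/c8.png

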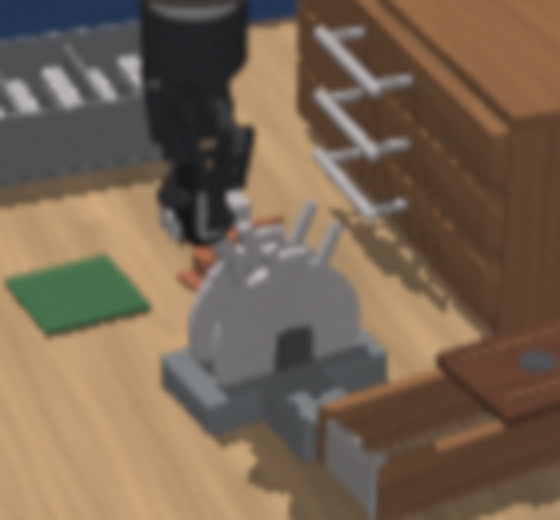

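>>> {"method": "step_arm", "body": {"moves": [[5, 0.7, 3, 0, 0.3], [5, 0.7, 3, 0, 0.3], [6.5, 0.9, 2.5, 0, 0.3], [6.5, 1, 2.5, 0, 0.3], [7, 1, 2, 0, 0.3], [7, 1, 1.5, 0, 0.3], [7, 1, 1, 0, 0.3], [7, 1, 1, 0, 0.3], [0, 0, 0, 0, 0.3], [0, 0, 0, 0, 0.3]]}}

```text
time: 6.38
ee_pos: [0.538, 0.1906, 0.2041]
ee_rot: [-2.143, 1.57, -0.424]
wrist_force: [0.9, -1.4, -1.0]
grip_width: 0.299
```

```bash
python3 - <<'E'
from h import *
s=observe();print(s['ee_pos'],s['time'],s['wrist_force'],s['grip_width'])
for n in ['wrist','side']:
    cv2.imwrite(f"pics/{n}5.png",cv2.cvtColor(camera(n),cv2.COLOR_RGB2BGR))
t=cv2.imread("pics/side5.png")
cv2.imwrite("pics/c9.png",cv2.resize(t[120:250,200:340],None,fx=4,fy=4,interpolation=cv2.INTER_CUBIC))
E
```

```text
[0.53798558 0.1906071  0.20412527] 6.3833 [ 0.90916226 -1.40248791 -0.98653137] 0.29865415338565393
```

View pics/wrist5.png

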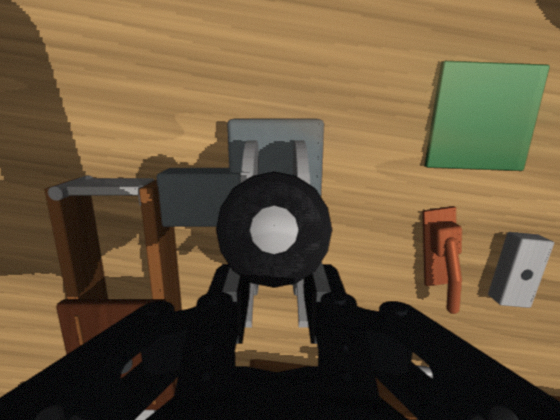

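View pics/c9.png

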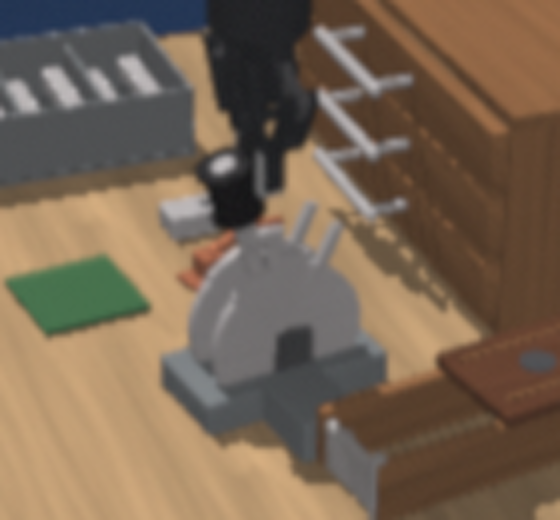

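```bash
python3 - <<'E'
from h import *
s=observe()
W=cam('wrist',(s['ee_pos'],s['ee_rot']))
yaw=.142;R=np.array([[np.cos(yaw),-np.sin(yaw)],[np.sin(yaw),np.cos(yaw)]])
f=lambda x,y,z:np.r_[np.array([.5525,.042])+R@[x,y],z]
g=lambda L,th:f(.02+L*np.sin(th),.15,.055+L*np.cos(th))
for th in (-.4,-.35,-.31,-.25): print(th,[(proj(W,g(L,th)).round(0),((proj(S,g(L,th))+.4-[200,120])*4).round(0)) for L in (.118,.14,.152,.16)])
E
```

```text
-0.4 [(array([277., 197.]), array([220., 215.])), (array([277., 190.]), array([210., 193.])), (array([277., 184.]), array([204., 181.])), (array([277., 180.]), array([200., 173.]))]
-0.35 [(array([276., 209.]), array([227., 211.])), (array([277., 206.]), array([218., 188.])), (array([277., 204.]), array([212., 176.])), (array([277., 202.]), array([209., 167.]))]
-0.31 [(array([276., 219.]), array([232., 208.])), (array([277., 219.]), array([224., 184.])), (array([277., 219.]), array([219., 172.])), (array([277., 219.]), array([216., 163.]))]
-0.25 [(array([276., 233.]), array([240., 203.])), (array([276., 239.]), array([234., 179.])), (array([277., 243.]), array([230., 166.])), (array([277., 246.]), array([228., 157.]))]
```

```bash
python3 - <<'E'
import cv2,numpy as np
a=cv2.imread("pics/wrist4.png")[200:370,180:370]
a=np.clip(a.astype(float)*3,0,255).astype('uint8')
b=cv2.imread("pics/wrist3.png")[200:370,180:370]
b=np.clip(b.astype(float)*2.,0,255).astype('uint8')
cv2.imwrite("pics/c10.png",cv2.resize(np.hstack([a,b]),None,fx=2,fy=2,interpolation=cv2.INTER_CUBIC))
E
```

```text
(no output)
```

View pics/c10.png

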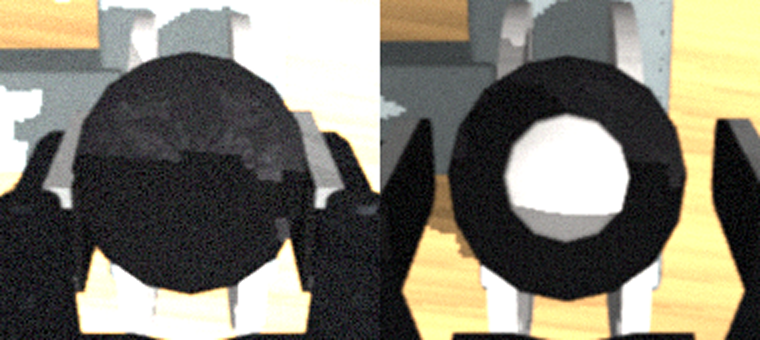

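>>> {"method": "step_arm", "body": {"moves": [[0, 0, 10, 0, 1], [0, 0, 20, 0, 1], [0, 0, 20, 0, 1], [-5, 0, 15, 0, 1], [-10, -1, 0, 0, 1], [-5, -1, 0, 0, 1], [0, 0, 0, 0, 1], [0, 0, 0, 0, 1], [0, 0, 0, 0, 1], [0, 0, 0, 0, 1]]}}

```text
time: 7.32
ee_pos: [0.5174, 0.1888, 0.2682]
ee_rot: [1.738, 1.57, -2.826]
wrist_force: [0.9, 0.9, -0.6]
grip_width: 0.999
```

```bash
cat >> h.py <<'E'
yaw=.142;Rt=np.array([[np.cos(yaw),-np.sin(yaw)],[np.sin(yaw),np.cos(yaw)]])
O=np.array([.5555,.0425])
f=lambda x,y,z:np.r_[O+Rt@[x,y],z]
g=lambda L,th:f(.02+L*np.sin(th),.15,.055+L*np.cos(th))
def shot(n,name,crop=None,k=3,gain=1):
    a=cv2.cvtColor(camera(n),cv2.COLOR_RGB2BGR);cv2.imwrite(f"pics/{name}_full.png",a)
    if crop: x0,y0,x1,y1=crop;a=cv2.resize(a[y0:y1,x0:x1],None,fx=k,fy=k,interpolation=cv2.INTER_CUBIC)
    a=np.clip(a.astype(float)*gain,0,255).astype('uint8');cv2.imwrite(f"pics/{name}.png",a)
E
python3 - <<'E'
from h import *
s=observe();print(s['ee_pos'],s['time'],s['wrist_force'],s['grip_width'])
W=cam('wrist',(s['ee_pos'],s['ee_rot']))
shot('wrist','w6')
print(g(.118,-.31))
for th in (-.5,-.4,-.35,-.31,-.25): print(th,[proj(W,g(L,th)).round(0) for L in (.14,.152,.16)])
E
```

```text
[0.51742592 0.18883836 0.26822135] 7.3167 [ 0.88654677  0.88382401 -0.56650039] 0.999114000604855
[0.5184356  0.1887263  0.16737536]
-0.5 [array([275., 181.]), array([275., 175.]), array([275., 171.])]
-0.4 [array([275., 203.]), array([275., 200.]), array([275., 198.])]
-0.35 [array([275., 214.]), array([275., 213.]), array([275., 212.])]
-0.31 [array([275., 223.]), array([275., 223.]), array([275., 223.])]
-0.25 [array([275., 236.]), array([275., 238.]), array([275., 240.])]
```

View pics/w6.png

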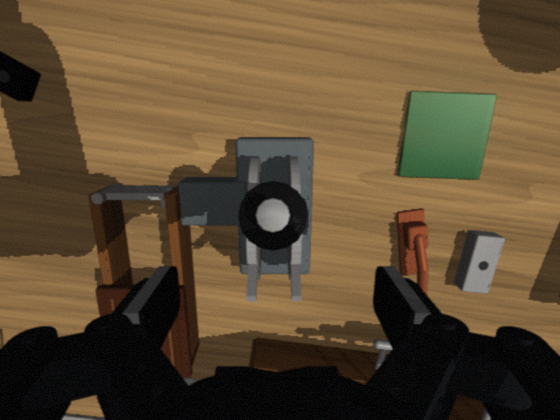

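>>> {"method": "step_arm", "body": {"moves": [[-1, -1, -13, 0, 1], [-1, -1, -13, 0, 1], [-1, 0, -13, 0, 1], [0, 0, -13, 0, 1], [0, 0, -13, 0, 1], [0, 0, -13, 0, 1], [0, 0, -12, 0, 1], [0, 0, -8, 0, 1], [0, 0, 0, 0, 0.75], [0, 0, 0, 0, 0.6]]}}

```text
time: 8.2
ee_pos: [0.5144, 0.1869, 0.1707]
ee_rot: [1.864, 1.57, -2.7]
wrist_force: [-0.1, -0.1, 0.6]
grip_width: 0.748
```

>>> {"method": "step_arm", "body": {"moves": [[0, 0, 0, 0, 0.5], [0, 0, 0, 0, 0.3], [0, 0, 0, 0, 0.3], [0, 0, 0, 0, 0.3], [0, 0, 0, 0, 0.3], [0, 0, 0, 0, 0.3], [0, 0, 0, 0, 0.3], [0, 0, 0, 0, 0.3], [0, 0, 0, 0, 0.3], [0, 0, 0, 0, 0.3]]}}

```text
time: 9.03
ee_pos: [0.5148, 0.1864, 0.1721]
ee_rot: [-2.147, 1.569, -0.428]
wrist_force: [-1.9, -5.6, 6.4]
grip_width: 0.473
```

```bash
python3 - <<'E'
from h import *
s=observe();print(s['ee_pos'],s['time'],s['wrist_force'],s['grip_width'])
shot('wrist','w7',(180,200,370,370),4,2)
E
```

```text
[0.51481545 0.18638387 0.17205423] 9.0333 [-1.8633185  -5.56427827  6.41265471] 0.4731933434365639
```

View pics/w7.png

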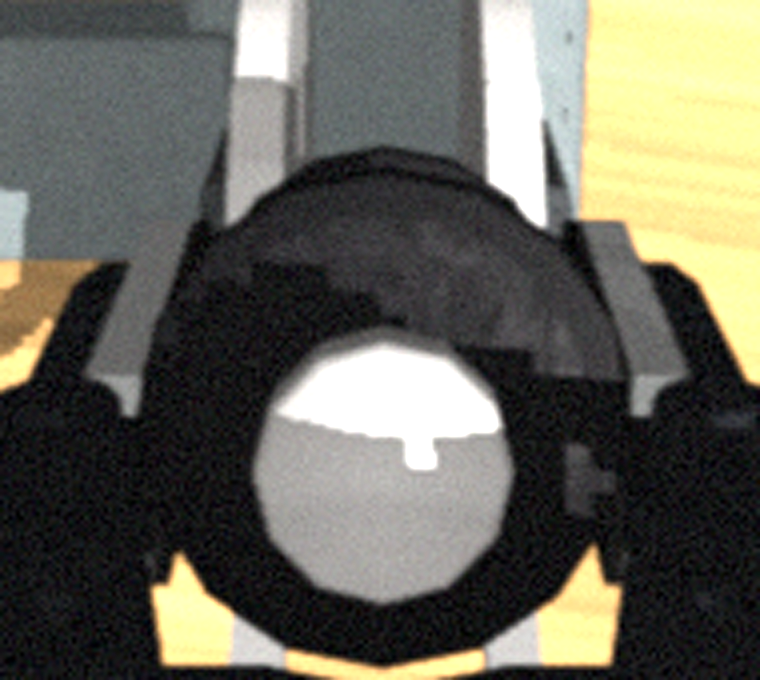

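>>> {"method": "step_arm", "body": {"moves": [[-2, 0, 3, 0, 0.3], [-1.5, -0.5, 3, 0, 0.3], [-1.5, -0.5, 3, 0, 0.3], [-1.5, 0, 3, 0, 0.3], [-1.5, 0, 3, 0, 0.3], [-1.5, 0, 3, 0, 0.3], [0, 0, 1, 0, 0.3], [0, 0, 0, 0, 0.3], [0, 0, 0, 0, 0.3], [0, 0, 0, 0, 0.3]]}}

```text
time: 9.92
ee_pos: [0.505, 0.1851, 0.1899]
ee_rot: [-3.097, 1.569, -1.378]
wrist_force: [3.4, -8.4, -6.2]
grip_width: 0.473
```

```bash
python3 - <<'E'
from h import *
s=observe();print(s['ee_pos'],s['time'],s['wrist_force'],s['torque'],s['grip_width'])
shot('wrist','w8',(180,200,370,370),4,2)
E
```

```text
[0.50504144 0.18508904 0.18988564] 9.9167 [ 3.41136403 -8.35205188 -6.16874511] [-1.28820243 -0.49419352  0.04050832] 0.47295308881421183
```

View pics/w8.png

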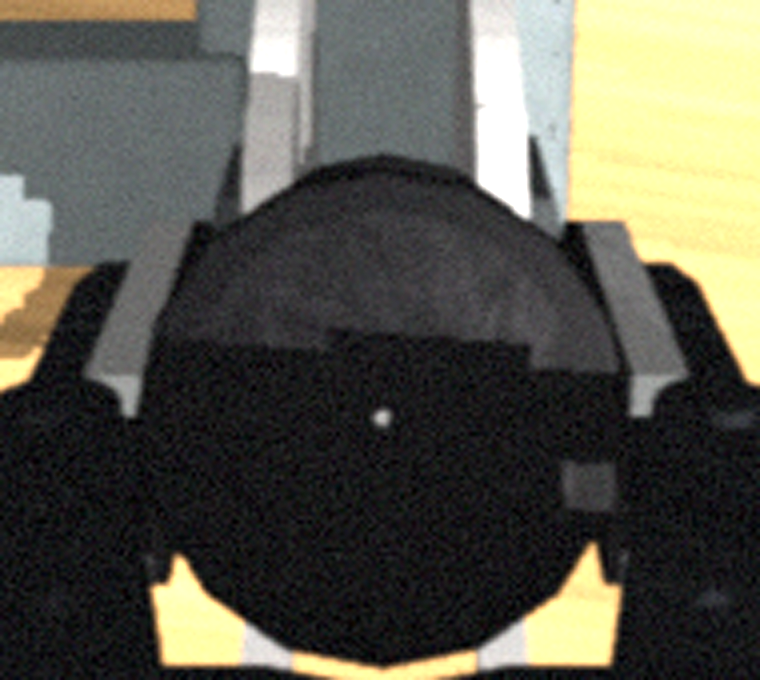

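>>> {"method": "step_arm", "body": {"moves": [[-0.5, 0, 1.5, 0, 0.3], [-0.5, 0, 1.5, 0, 0.3], [0, 0, 0, 0, 0.3], [4, 0.6, 1.6, 0, 0.3], [4, 0.6, 1.5, 0, 0.3], [4, 0.6, 1.3, 0, 0.3], [4, 0.6, 1, 0, 0.3], [0, 0, 0, 0, 0.3], [0, 0, 0, 0, 0.3], [0, 0, 0, 0, 0.3]]}}

```text
time: 10.8
ee_pos: [0.5201, 0.1874, 0.1982]
ee_rot: [3.087, 1.569, -1.478]
wrist_force: [4.8, -9.7, -5.7]
grip_width: 0.468
```

```bash
python3 - <<'E'
from h import *
s=observe();print(s['ee_pos'],s['time'],s['wrist_force'],s['torque'],s['grip_width'])
d=s['ee_pos']-g(0,0);x=Rt.T@d[:2];z=d[2]-.006;print(x,z,np.hypot(x[0],z),np.arctan2(x[0],z))
shot('wrist','w9',(180,200,370,370),4,2)
E
```

```text
[0.52013367 0.18735893 0.19815787] 10.8 [ 4.81153203 -9.68318997 -5.68612539] [-1.36329019 -0.54017492  0.07177922] 0.4681693515924924
[-0.03450946 -0.00159392] 0.1371578650378593 0.14143260796384047 -0.24648767077869072
```

View pics/w9.png

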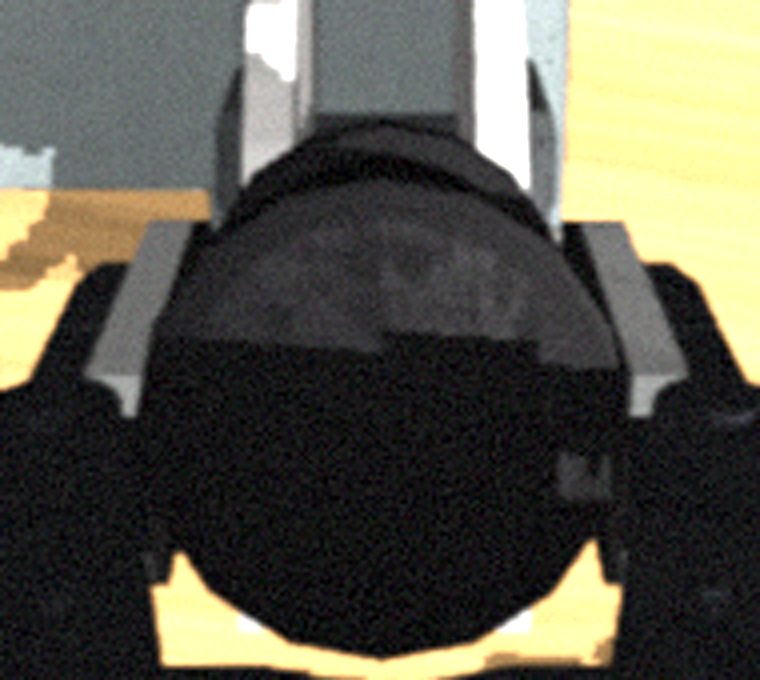

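>>> {"method": "step_arm", "body": {"moves": [[4, 0.6, 0.9, 0, 0.3], [4, 0.6, 0.8, 0, 0.3], [4, 0.6, 0.7, 0, 0.3], [4, 0.6, 0.5, 0, 0.3], [4, 0.6, 0.4, 0, 0.3], [4, 0.6, 0.3, 0, 0.3], [4, 0.6, 0.2, 0, 0.3], [4, 0.6, 0, 0, 0.3], [4, 0.6, 0, 0, 0.3], [2, 0.2, 0, 0, 0.3]]}}

```text
time: 11.68
ee_pos: [0.5579, 0.193, 0.2016]
ee_rot: [2.405, 1.569, -2.159]
wrist_force: [2.9, -9.4, -7.3]
grip_width: 0.44
```

```bash
python3 - <<'E'
from h import *
s=observe();print(s['ee_pos'],s['time'],s['wrist_force'],s['torque'],s['grip_width'])
d=s['ee_pos']-g(0,0);x=Rt.T@d[:2];z=d[2]-.006;print(x,z,np.hypot(x[0],z),np.arctan2(x[0],z))
shot('wrist','w10',(180,200,370,370),3,2)
shot('side','s10',(200,120,340,250),4)
E
```

```text
[0.55791926 0.19297732 0.20159923] 11.6833 [ 2.88513744 -9.43325835 -7.32683996] [-1.95674344 -0.43655571 -0.5260349 ] 0.43970769466193044
[ 0.00369095 -0.00137962] 0.140599233164221 0.1406476715436778 0.02624556895315269
```

View pics/w10.png

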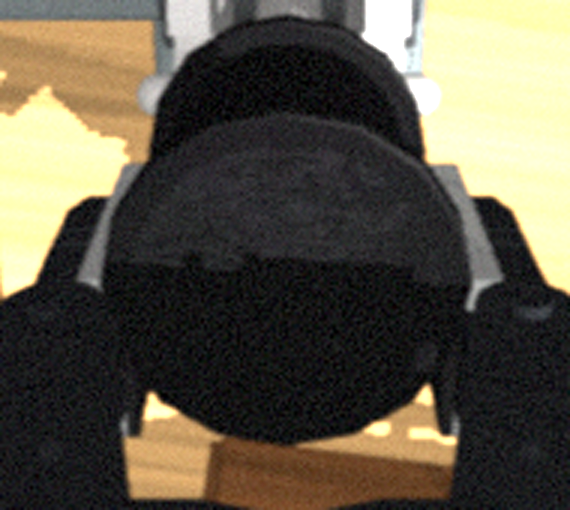

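View pics/s10.png

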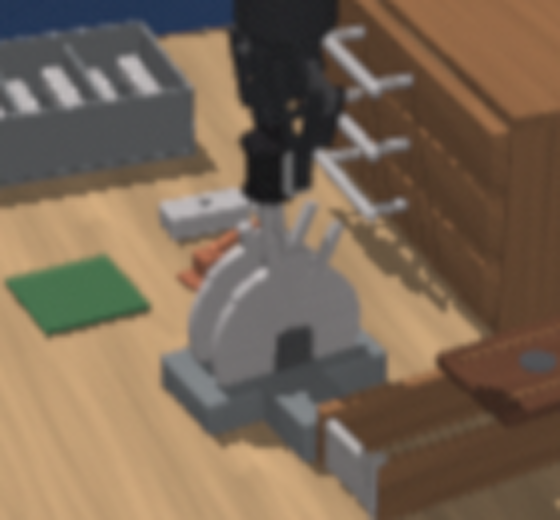

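```bash
python3 - <<'E'
from h import *
s=observe();W=cam('wrist',(s['ee_pos'],s['ee_rot']))
for th in (-.2,-.1,-.05,0,.05):
  print(th,[((proj(W,g(L,th))-[180,200])*3).round(0) for L in (.163,)],((proj(S,g(.163,th))-[200,120])*4).round(),((proj(S,g(.118,th))-[200,120])*4).round())
E
```

```text
-0.2 [array([297.,  73.])] [238. 146.] [249. 197.]
-0.1 [array([296., 213.])] [258. 139.] [263. 191.]
-0.05 [array([296., 278.])] [268. 135.] [270. 189.]
0 [array([295., 340.])] [278. 133.] [277. 187.]
0.05 [array([295., 398.])] [287. 131.] [284. 186.]
```

>>> {"method": "step_arm", "body": {"moves": [[1, 0.1, 0, 0, 0.3], [1, 0.1, 0, 0, 0.3], [1, 0.1, 0, 0, 0.3], [1, 0.2, 0, 0, 0.3], [1, 0.1, 0, 0, 0.3], [1, 0.1, 0, 0, 0.3], [1, 0.1, 0, 0, 0.3], [1, 0.2, 0, 0, 0.3], [0, 0, 0, 0, 0.3], [0, 0, 0, 0, 0.3]]}}

```text
time: 12.62
ee_pos: [0.5659, 0.1949, 0.2019]
ee_rot: [2.648, 1.571, -1.916]
wrist_force: [1.3, -0.2, -0.3]
grip_width: 0.303
```

```bash
python3 - <<'E'
from h import *
s=observe();print(s['ee_pos'],s['time'],s['wrist_force'],s['torque'],s['grip_width'])
shot('wrist','w11',(180,200,370,370),3,2)
W=cam('wrist',(s['ee_pos'],s['ee_rot']))
for th in (-.2,-.1,-.05,0,.05):
  print(th,[((proj(W,g(L,th))-[180,200])*3).round(0) for L in (.14,.163,)])
E
```

```text
[0.56590424 0.19489997 0.20193893] 12.6167 [ 1.28826957 -0.23396655 -0.25181211] [-0.00165783  0.03157518 -0.04687896] 0.30334221146549284
-0.2 [array([291.,  -6.]), array([291.,   5.])]
-0.1 [array([290.,  97.]), array([290., 149.])]
-0.05 [array([290., 147.]), array([290., 217.])]
0 [array([289., 194.]), array([289., 281.])]
0.05 [array([289., 239.]), array([289., 341.])]
```

View pics/w11.png

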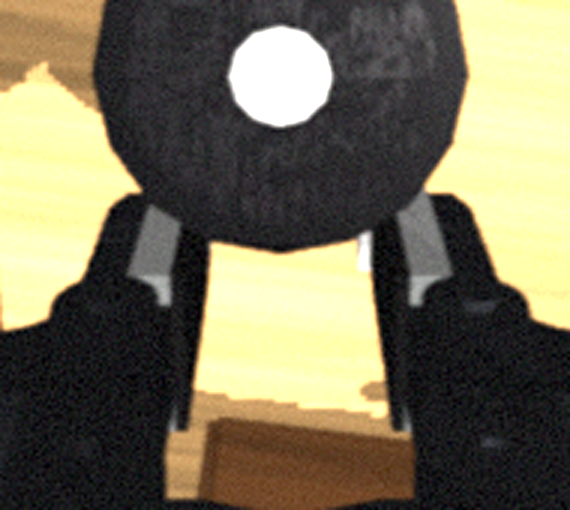

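>>> {"method": "step_arm", "body": {"moves": [[4, 0.5, 10, 0, 0.3], [0, 0, 25, 0, 0.2], [0, 0, 30, 0, 0], [-22, -3, 5, 0, 0], [-22, -3, 0, 0, 0], [-22, -3, 0, 0, 0], [-21, -3, 0, 0, 0], [0, 0, -20, 0, 0], [0, 0, -20, 0, 0], [0, 0, -15, 0, 0]]}}

```text
time: 13.5
ee_pos: [0.4827, 0.1834, 0.2169]
ee_rot: [-1.646, 1.57, 0.074]
wrist_force: [0.1, 0.1, -1.1]
grip_width: 0.001
```

```bash
python3 - <<'E'
from h import *
s=observe();print(s['ee_pos'],s['time'],s['wrist_force'],s['torque'],s['grip_width'])
shot('wrist','w12')
W=cam('wrist',(s['ee_pos'],s['ee_rot']))
for th in (-.2,-.15,-.1,-.05,0,.05):
  print(th,[((proj(W,g(L,th)))).round(0) for L in (.1485,.158,.16)])
shot('side','s12',(200,120,340,250),4)
E
```

```text
[0.48270548 0.18335153 0.21688759] 13.5 [ 0.11755692  0.13016196 -1.1221117 ] [ 0.0223097  -0.0158286  -0.00332074] 0.0012786870295003283
-0.2 [array([275., 357.]), array([275., 368.]), array([275., 371.])]
-0.15 [array([275., 372.]), array([275., 384.]), array([275., 387.])]
-0.1 [array([275., 385.]), array([275., 400.]), array([275., 403.])]
-0.05 [array([275., 398.]), array([275., 414.]), array([275., 417.])]
0 [array([275., 410.]), array([275., 427.]), array([275., 431.])]
0.05 [array([275., 421.]), array([274., 439.]), array([274., 443.])]
```

View pics/w12.png

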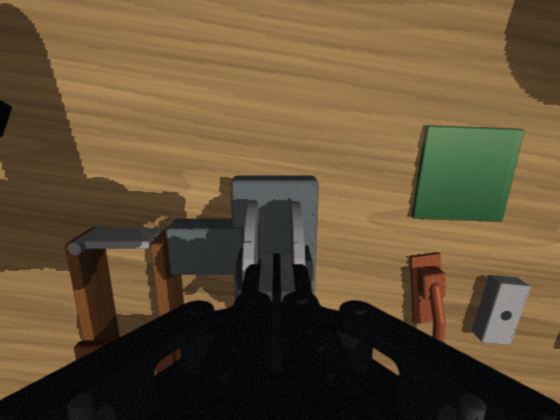

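View pics/s12.png

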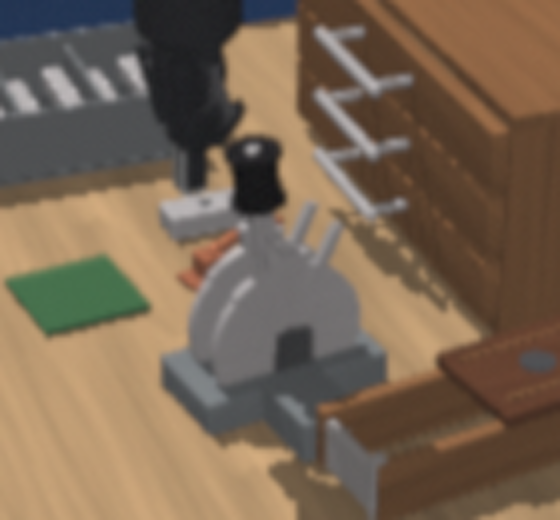

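>>> {"method": "step_arm", "body": {"moves": [[0, 0, -12, 0, 0], [0, 0, -8, 0, 0], [6, 0.9, 0, 0, 0], [6, 0.9, 0, 0, 0], [6, 0.9, 0, 0, 0], [6, 0.9, 0, 0, 0], [6, 0.9, 0, 0, 0], [6, 0.9, 0, 0, 0], [6, 0.9, 0, 0, 0], [0, 0, 0, 0, 0]]}}

```text
time: 14.43
ee_pos: [0.5261, 0.1898, 0.1972]
ee_rot: [-1.791, 1.57, -0.072]
wrist_force: [0.1, -0.5, 0.4]
grip_width: -0.002
```

```bash
python3 - <<'E'
from h import *
s=observe();print(s['ee_pos'],s['time'],s['wrist_force'],s['torque'],s['grip_width'])
d=s['ee_pos']-g(0,0);print(Rt.T@d[:2])
shot('side','s13',(200,120,340,250),4)
E
```

```text
[0.52611846 0.18975628 0.19717259] 14.4333 [ 0.12802676 -0.45018678  0.4375296 ] [0.02208836 0.00515297 0.01392167] -0.0021931477300806087
[-2.82456237e-02 -6.76949214e-05]
```

View pics/s13.png

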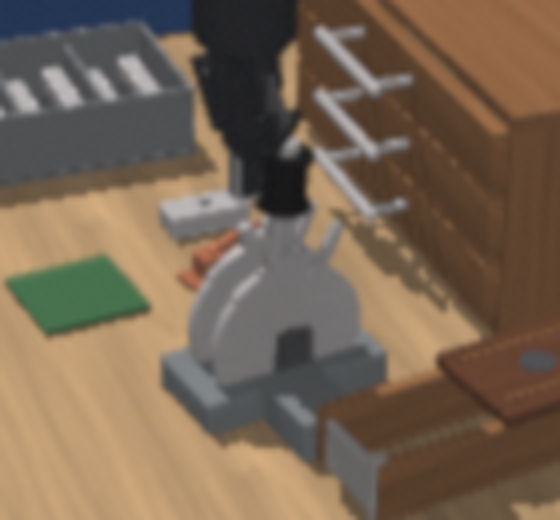

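>>> {"method": "step_arm", "body": {"moves": [[3, 0.4, 0, 0, 0], [3, 0.4, 0, 0, 0], [3, 0.4, 0, 0, 0], [3, 0.4, 0, 0, 0], [3, 0.4, 0, 0, 0], [3, 0.4, 0, 0, 0], [3, 0.4, 0, 0, 0], [3, 0.4, 0, 0, 0], [3, 0.4, 0, 0, 0], [0, 0, 0, 0, 0]]}}

```text
time: 15.32
ee_pos: [0.5525, 0.1932, 0.1967]
ee_rot: [-2.282, 1.57, -0.563]
wrist_force: [-1.1, -0.2, -0.3]
grip_width: 0.003
```

>>> {"method": "step_arm", "body": {"moves": [[1, 0.1, 0, 0, 0], [1, 0.1, 0, 0, 0], [1, 0.2, 0, 0, 0], [1, 0.1, 0, 0, 0], [1, 0.2, 0, 0, 0], [1, 0.1, 0, 0, 0], [0, 0, 0, 0, 0], [0, 0, 0, 0, 0], [0, 0, 0, 0, 0], [0, 0, 0, 0, 0]]}}

```text
time: 16.15
ee_pos: [0.5579, 0.1941, 0.197]
ee_rot: [-2.616, 1.571, -0.896]
wrist_force: [-0.2, 0.9, -0.3]
grip_width: -0.001
```

```bash
python3 - <<'E'
from h import *
s=observe();print(s['ee_pos'],s['time'],s['wrist_force'],s['torque'],s['grip_width'])
shot('side','s14',(200,120,340,250),4)
E
```

```text
[0.55787797 0.19406021 0.19699561] 16.15 [-0.19334189  0.87033643 -0.27120782] [-0.08059512  0.01018227  0.00916444] -0.0005452540271879192
```

View pics/s14.png

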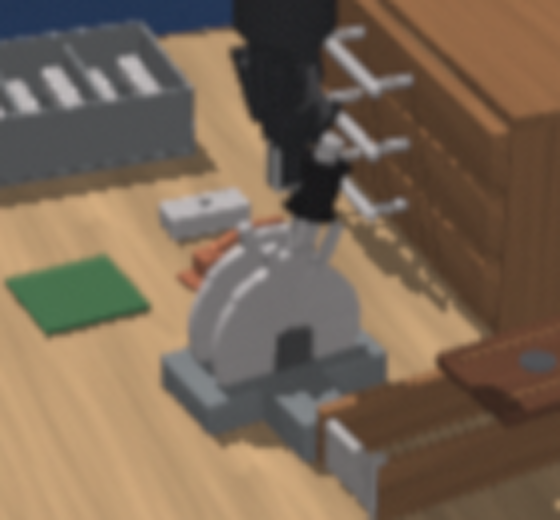

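>>> {"method": "step_arm", "body": {"moves": [[1.5, 0.2, 0, 0, 0], [1.5, 0.2, 0, 0, 0], [1.5, 0.2, 0, 0, 0], [1.5, 0.2, 0, 0, 0], [1.5, 0.2, 0, 0, 0], [1.5, 0.2, 0, 0, 0], [1, 0.2, 0, 0, 0], [0, 0, 0, 0, 0], [0, 0, 0, 0, 0], [0, 0, 0, 0, 0]]}}

```text
time: 17.03
ee_pos: [0.5662, 0.1952, 0.1964]
ee_rot: [1.642, 1.566, -2.922]
wrist_force: [-17.7, -3.8, 3.2]
grip_width: 0.0
```

>>> {"method": "step_arm", "body": {"moves": [[-2, -0.3, 0, 0, 0], [-3, -0.4, 0, 0, 0], [-10, -1, 0, 0, 0], [-10, -1, 0, 0, 0], [-10, -1, 10, 0, 0], [-10, -1, 20, 0, 0], [-10, 0, 20, 0, 0], [-10, 0, 20, 0, 0.3], [-10, 0, 20, 0, 0.5], [0, 0, 0, 0, 0.5]]}}

```text
time: 17.87
ee_pos: [0.4918, 0.191, 0.2914]
ee_rot: [-1.499, 1.565, 0.22]
wrist_force: [-0.1, 0.8, 1.3]
grip_width: 0.418
```

```bash
python3 - <<'E'
from h import *
s=observe();print(s['ee_pos'],s['time'],s['wrist_force'],s['grip_width'])
shot('side','s15',(200,120,340,250),4)
shot('wrist','w15',(180,180,380,380),3,1.5)
W=cam('wrist',(s['ee_pos'],s['ee_rot']))
for th in (.25,.3,.35,.4,.45):
  print(th,[(((proj(S,g(L,th))-[200,120])*4)).round(0) for L in (.118,.1405,.152)],[(((proj(W,g(L,th))-[180,180])*3)).round(0) for L in (.118,.1405,.152)])
E
```

```text
[0.49183218 0.19101418 0.29141297] 17.8667 [-0.06959605  0.775855    1.2690879 ] 0.4184789299304592
0.25 [array([311., 183.]), array([318., 155.]), array([322., 141.])] [array([262., 404.]), array([260., 472.]), array([259., 511.])]
0.3 [array([318., 183.]), array([326., 155.]), array([330., 141.])] [array([262., 418.]), array([260., 489.]), array([259., 529.])]
0.35 [array([324., 183.]), array([334., 156.]), array([338., 142.])] [array([263., 431.]), array([261., 504.]), array([260., 546.])]
0.4 [array([330., 184.]), array([341., 157.]), array([347., 143.])] [array([263., 443.]), array([261., 518.]), array([260., 560.])]
0.45 [array([337., 186.]), array([348., 159.]), array([354., 145.])] [array([263., 453.]), array([261., 530.]), array([260., 573.])]
```

View pics/s15.png

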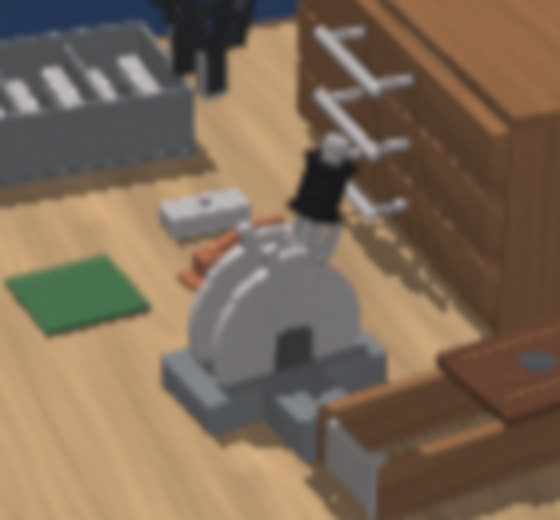

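View pics/w15.png

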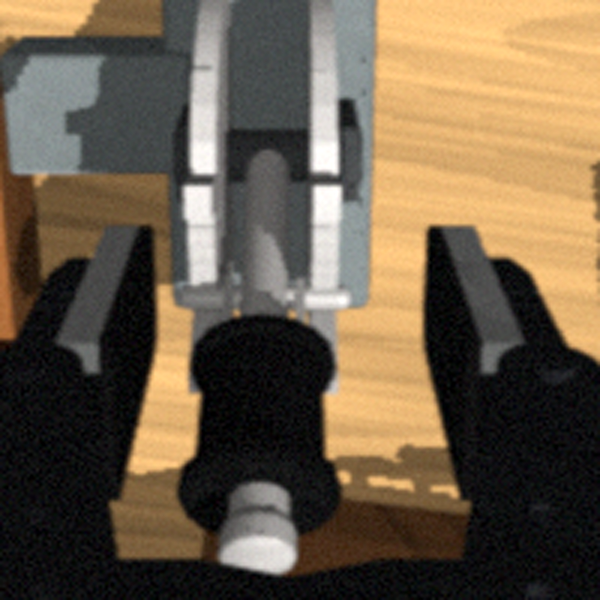

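>>> {"method": "step_arm", "body": {"moves": [[-8, -33, -1, -6.7, 0.6], [-8, -33, -2, -6.7, 0.6], [-8, -33, -2, -6.7, 0.6], [-8, -33, -2, -6.7, 0.6], [-8, -33, -2, -6.7, 0.6], [-8, -33, -2, -6.7, 0.6], [-8, -33, -2, -6.7, 0.6], [-8, -33, -2, -6.7, 0.6], [-8, -33, -2, -6.7, 0.6], [-8, -33, -2, -6.7, 0.6]]}}

```text
time: 18.8
ee_pos: [0.4118, -0.1406, 0.2668]
ee_rot: [2.186, 1.57, 2.73]
wrist_force: [0.3, 1.3, 0.3]
grip_width: 0.601
```

>>> {"method": "step_arm", "body": {"moves": [[-8, -33, -5, -6.7, 0.6], [-8, -33, -5, -6.7, 0.6], [-8, -33, -5, -6.7, 0.6], [-6, -33, -5, -6.7, 0.6], [0, 0, -15, 0, 0.6], [0, 0, -15, 0, 0.6], [0, 0, -10, 0, 0.6], [0, 0, 0, 0, 0.6], [0, 0, 0, 0, 0.6], [0, 0, 0, 0, 0.6]]}}

```text
time: 19.63
ee_pos: [0.3832, -0.2711, 0.2085]
ee_rot: [-0.945, 1.57, -0.862]
wrist_force: [0.1, 0.1, -0.7]
grip_width: 0.599
```

```bash
python3 - <<'E'
from h import *
s=observe();print(s['ee_pos'],s['time'],s['wrist_force'],s['grip_width'])
R=Rn.from_euler('xyz',s['ee_rot']).as_matrix();z=R[:,2];print("jaw",np.degrees(np.arctan2(z[1],z[0])))
np.save("w16.npy",np.array([s['ee_pos'],s['ee_rot']]))
shot('wrist','w16')
shot('top','t16')
E
```

```text
[ 0.38316068 -0.27107447  0.20854737] 19.6333 [ 0.12978545  0.07361294 -0.65359468] 0.5987914248473558
jaw 4.73833605382024
```

View pics/w16.png

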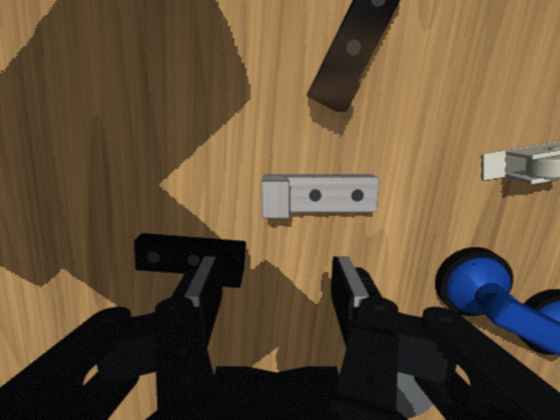

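View pics/t16.png

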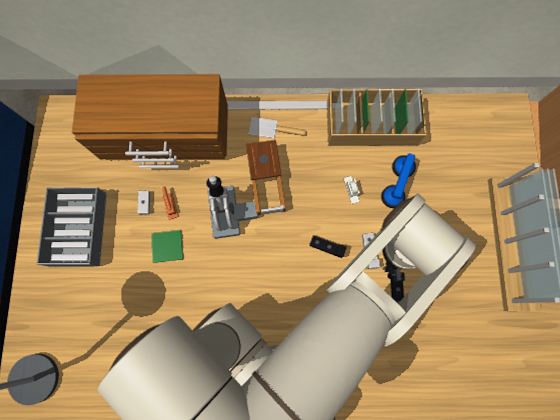

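```bash
python3 - <<'E'
from h import *
a=cv2.imread("pics/w16_full.png")[160:230,250:390]
cv2.imwrite("pics/c16.png",cv2.resize(a,None,fx=5,fy=5,interpolation=cv2.INTER_CUBIC))
E
```

```text
(no output)
```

View pics/c16.png

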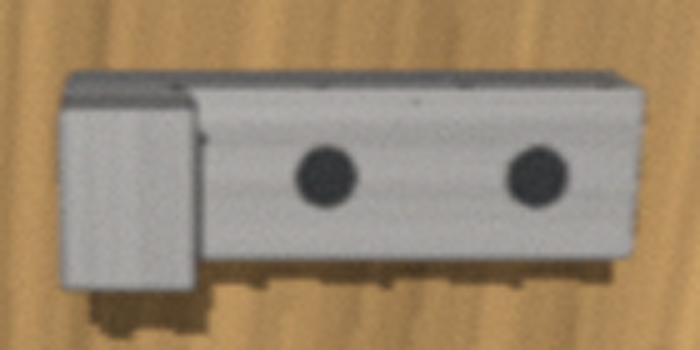

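```bash
python3 - <<'E'
from h import *
W=cam('wrist',np.load("w16.npy"))
c=lambda x,y:(250+x/5-.4,160+y/5-.4)
h=[onz(W,c(*p),.042) for p in [(60,106),(196,106),(196,290),(62,290)]]
print([q.round(4) for q in h],np.mean(h,0))
b=[onz(W,c(*p),.022) for p in [(326,177),(537,177)]]+[onz(W,c(*p),.022) for p in [(643,90),(630,260)]]
print([q.round(4) for q in b]);u=b[1]-b[0];print(np.degrees(np.arctan2(u[1],u[0])))
fm=(b[2]+b[3])/2; print(fm, np.linalg.norm(fm[:2]-np.mean(h,0)[:2]))
E
```

```text
[array([ 0.3692, -0.2566,  0.042 ]), array([ 0.3929, -0.2546,  0.042 ]), array([ 0.3961, -0.2883,  0.042 ]), array([ 0.3719, -0.2903,  0.042 ])] [ 0.38249716 -0.27246258  0.042     ]
[array([ 0.4199, -0.2702,  0.022 ]), array([ 0.4598, -0.2669,  0.022 ]), array([ 0.4771, -0.2487,  0.022 ]), array([ 0.4802, -0.2817,  0.022 ])]
4.723723513981427
[ 0.47864187 -0.26518267  0.022     ] 0.09641992493259927
```

>>> {"method": "step_arm", "body": {"moves": [[-0.7, -1.4, -20, 0, 0.6], [0, 0, -20, 0, 0.6], [0, 0, -20, 0, 0.6], [0, 0, -20, 0, 0.6], [0, 0, -20, 0, 0.6], [0, 0, -20, 0, 0.6], [0, 0, -20, 0, 0.6], [0, 0, -12, 0, 0.6], [0, 0, -7.5, 0, 0.6], [0, 0, 0, 0, 0.6]]}}

```text
time: 20.57
ee_pos: [0.382, -0.2723, 0.0477]
ee_rot: [2.348, 1.569, 2.43]
wrist_force: [0.8, 0.2, -0.3]
grip_width: 0.601
```

>>> {"method": "step_arm", "body": {"moves": [[0, 0, 0, 0, 0.45], [0, 0, 0, 0, 0.35], [0, 0, 0, 0, 0.2], [0, 0, 0, 0, 0.2], [0, 0, 0, 0, 0.2], [0, 0, 0, 0, 0.2], [0, 0, 0, 0, 0.2], [0, 0, 0, 0, 0.2], [0, 0, 0, 0, 0.2], [0, 0, 0, 0, 0.2]]}}

```text
time: 21.4
ee_pos: [0.3826, -0.2731, 0.0498]
ee_rot: [-0.935, 1.569, -0.853]
wrist_force: [-2.3, 1.1, 7.2]
grip_width: 0.277
```

```bash
python3 - <<'E'
from h import *
s=observe();print(s['ee_pos'],s['time'],s['wrist_force'],s['torque'],s['grip_width'])
shot('wrist','w17')
shot('side','s17',(220,220,360,360),4)
E
```

```text
[ 0.38259796 -0.2730648   0.04975946] 21.4 [-2.30355427  1.14274679  7.17428355] [0.27567618 0.39581397 0.02915443] 0.27667611208838283
```

View pics/w17.png

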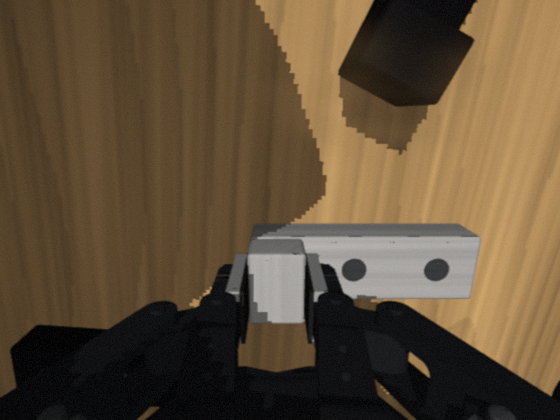

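View pics/s17.png

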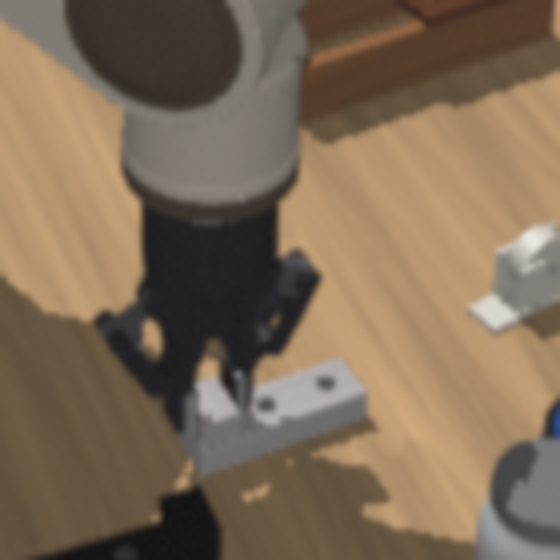

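>>> {"method": "step_arm", "body": {"moves": [[0, 0, 6, 0, 0.2], [0, 0, 11, 0, 0.2], [0, 0, 12, 0, 0.2], [0, 0, 13, 0, 0.2], [0, 0, 13, 0, 0.2], [1, 10, 0, 0.2, 0.2], [1.3, 20, 0, 0.3, 0.2], [1.3, 25, 0, 0.3, 0.2], [1.3, 25, 0, 0.3, 0.2], [1.3, 25, 0, 0.3, 0.2]]}}

```text
time: 22.33
ee_pos: [0.388, -0.166, 0.1035]
ee_rot: [2.154, 1.571, 2.261]
wrist_force: [1.1, -0.5, -3.1]
grip_width: 0.276
```

>>> {"method": "step_arm", "body": {"moves": [[1.3, 25, 0, 0.3, 0.2], [1.3, 25, 0, 0.3, 0.2], [1.3, 25, 0, 0.3, 0.2], [1.3, 25, 0, 0.3, 0.2], [1.2, 25, 0, 0.3, 0.2], [1.2, 25, 0, 0.3, 0.2], [1.2, 20, 0, 0.3, 0.2], [1, 18, 0, 0.2, 0.2], [0, 0, 0, 0, 0.2], [0, 0, 0, 0, 0.2]]}}

```text
time: 23.17
ee_pos: [0.3978, 0.0214, 0.1035]
ee_rot: [3.14, 1.571, -2.994]
wrist_force: [-0.4, -0.7, -4.2]
grip_width: 0.277
```

```bash
python3 - <<'E'
from h import *
s=observe();print(s['ee_pos'],s['time'],s['wrist_force'],s['torque'],s['grip_width'])
R=Rn.from_euler('xyz',s['ee_rot']).as_matrix();z=R[:,2];print("jaw",np.degrees(np.arctan2(z[1],z[0])))
print(Rt.T@(s['ee_pos'][:2]-O))
np.save("w18.npy",np.array([s['ee_pos'],s['ee_rot']]))
shot('wrist','w18')
shot('side','s18',(200,140,380,320),3)
E
```

```text
[0.39777061 0.02136211 0.10353904] 23.1667 [-0.44446441 -0.73473715 -4.16285552] [-0.0642024   0.11270108 -0.01145583] 0.2774160805005529
jaw 8.529626954461929
[-0.15913333  0.00139724]
```

View pics/w18.png

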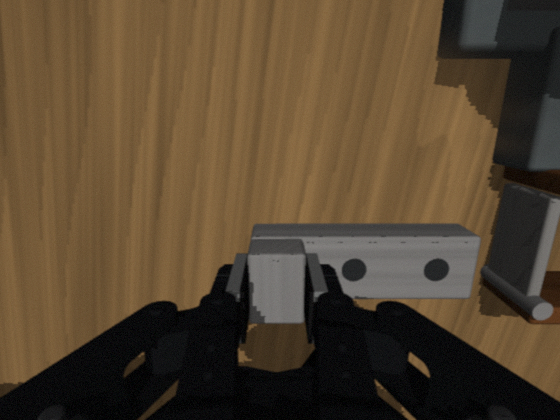

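View pics/s18.png

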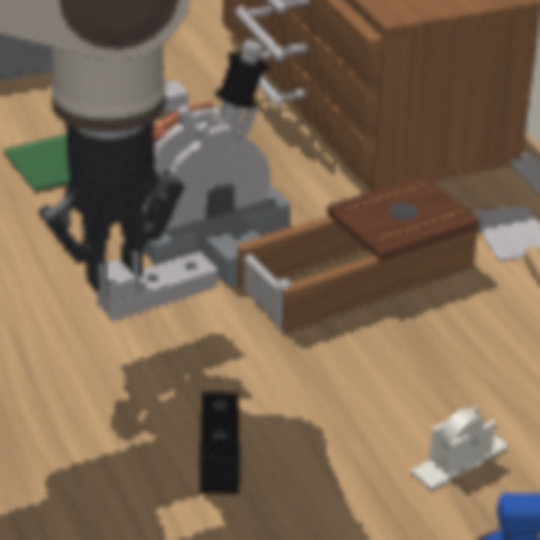

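```bash
python3 - <<'E'
from h import *
W=cam('wrist',np.load("w18.npy"))
for n,p,z in [("hinge",(540,308),.045),("free edge top",(510,186),.041),("wall+ corner?",(505,167),.05)]:
    q=onz(W,p,z);print(n,q,Rt.T@(q[:2]-O))
print(proj(W,f(0,-.034,.045)),proj(W,f(0,.032,.041)),proj(W,f(-.004,.034,.05)),proj(W,f(-.004,-.046,.05)))
E
```

```text
hinge [0.5635421 0.004026  0.045    ] [ 0.00251619 -0.0392249 ]
free edge top [0.52190649 0.07395906 0.041     ] [-0.0288032   0.03589669]
wall+ corner? [0.50907538 0.08425323 0.05      ] [-0.0400483   0.04790315]
[537.87690829 300.45151755] [559.679595   193.12773206] [567.02324619 193.36842571] [532.95165536 322.46603662]
```

>>> {"method": "step_arm", "body": {"moves": [[0, 0, -12, 0, 0.2], [0, 0, -14, 0, 0.2], [0, 0, -13, 0, 0.2], [0, 0, -9, 0, 0.2], [0, 0, -5, 0, 0.2], [0, 0, -1, 0, 0.2], [0, 0, 0, 0, 0.2], [10, 1.4, 0, 0, 0.2], [12, 1.7, 0, 0, 0.2], [12, 1.7, 0, 0, 0.2]]}}

```text
time: 24.1
ee_pos: [0.4329, 0.0249, 0.0499]
ee_rot: [-0.303, 1.57, -0.157]
wrist_force: [0.7, -0.1, -3.0]
grip_width: 0.276
```

```bash
python3 - <<'E'
from h import *
s=observe();print(s['ee_pos'],s['time'],s['wrist_force'],s['torque'],s['grip_width'])
print(Rt.T@(s['ee_pos'][:2]-O))
np.save("w19.npy",np.array([s['ee_pos'],s['ee_rot']]))
shot('wrist','w19')
E
```

```text
[0.43290623 0.02488511 0.04987   ] 24.1 [ 0.67314054 -0.12589323 -2.97575151] [-0.03938398  0.12632853 -0.03829991] 0.27628386216123774
[-1.23852769e-01 -8.77211208e-05]
```

View pics/w19.png

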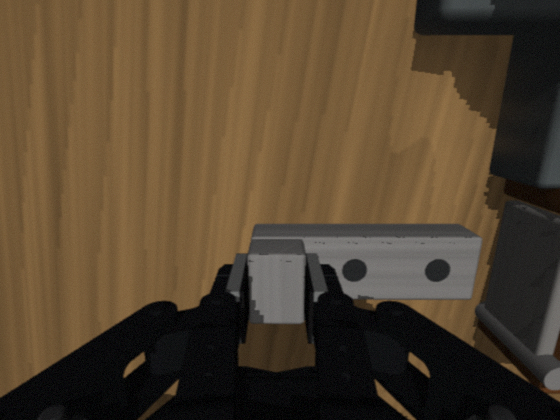

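```bash
python3 - <<'E'
from h import *
W=cam('wrist',np.load("w19.npy"))
for p in [(0,-.034,.0),(0,-.034,.041),(0,.032,0),(0,.032,.041),(-.004,.034,.05),(-.004,-.034,0),(-.014,-.017,.022),(-.014,.017,.022)]: print(p,proj(W,f(*p)).round())
for p,z in [((480,310),0),((487,312),0),((510,203),.041),((474,297),.022),((478,236),.022)]: print(p,Rt.T@(onz(W,p,z)[:2]-O))
E
```

```text
(0, -0.034, 0.0) [489. 305.]
(0, -0.034, 0.041) [544. 355.]
(0, 0.032, 0) [513. 195.]
(0, 0.032, 0.041) [583. 219.]
(-0.004, 0.034, 0.05) [595. 221.]
(-0.004, -0.034, 0) [482. 305.]
(-0.014, -0.017, 0.022) [495. 300.]
(-0.014, 0.017, 0.022) [509. 237.]
(480, 310) [-0.00485211 -0.03712745]
(487, 312) [-0.00051511 -0.03845368]
(510, 203) [-0.03082784  0.03860761]
(474, 297) [-0.02485527 -0.0152917 ]
(478, 236) [-0.02864559  0.01729251]
```

>>> {"method": "step_arm", "body": {"moves": [[6, 0.9, -1, 0, 0.2], [10, 1.4, 0, 0, 0.2], [12, 1.7, 0, 0, 0.2], [12, 1.7, 0, 0, 0.2], [12, 1.7, 0, 0, 0.2], [12, 1.7, 0, 0, 0.2], [12, 1.7, 0, 0, 0.2], [12, 1.7, 0, 0, 0.2], [10, 1.4, 0, 0, 0.2], [0, 0, 0, 0, 0.2]]}}

```text
time: 24.98
ee_pos: [0.5316, 0.0389, 0.0496]
ee_rot: [-0.187, 1.57, -0.04]
wrist_force: [1.0, 1.6, 13.0]
grip_width: 0.27
```

```bash
python3 - <<'E'
from h import *
s=observe();print(s['ee_pos'],s['time'],s['wrist_force'],s['torque'],s['grip_width'])
print(Rt.T@(s['ee_pos'][:2]-O))
shot('wrist','w20')
shot('side','s20',(220,130,380,270),4)
E
```

```text
[0.53158554 0.03894335 0.04964665] 24.9833 [ 1.03289772  1.55179683 13.00001956] [0.18629825 0.12739156 0.14574196] 0.26986533052442563
[-0.02417711 -0.0001364 ]
```

View pics/w20.png

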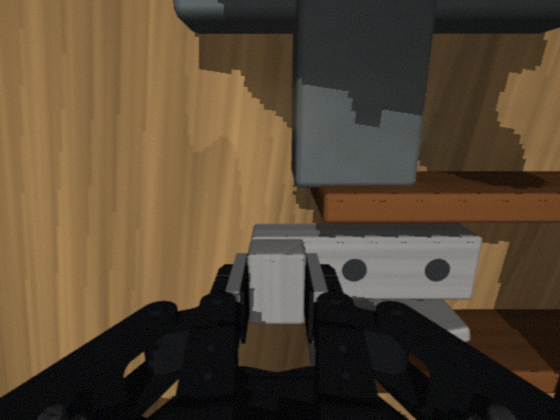

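View pics/s20.png

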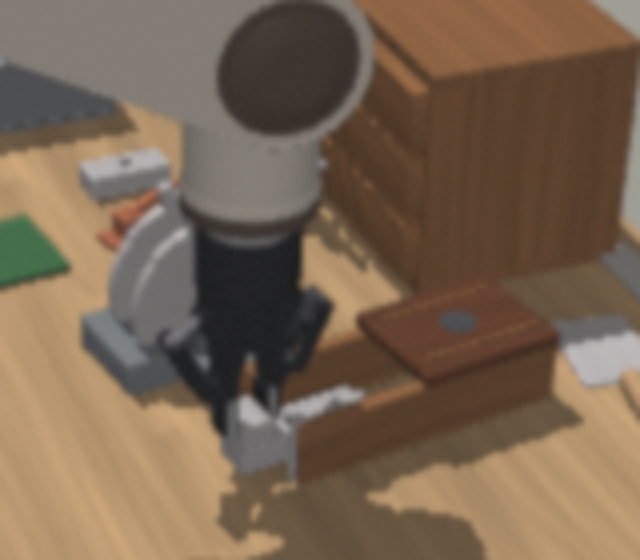

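>>> {"method": "step_arm", "body": {"moves": [[6, 0.8, 0.7, 0, 0.2], [10, 1.4, 0, 0, 0.2], [10, 1.4, 0, 0, 0.2], [10, 1.4, 0, 0, 0.2], [10, 1.4, 0, 0, 0.2], [10, 1.4, 0, 0, 0.2], [10, 1.4, 0, 0, 0.2], [9, 1.3, 0, 0, 0.2], [3, 0.4, 0, 0, 0.2], [0, 0, 0, 0, 0.2]]}}

```text
time: 25.92
ee_pos: [0.6088, 0.0498, 0.0497]
ee_rot: [1.717, 1.571, 1.863]
wrist_force: [-0.6, 0.9, 4.3]
grip_width: 0.277
```

```bash
python3 - <<'E'
from h import *
s=observe();print(s['ee_pos'],s['time'],s['wrist_force'],s['torque'],s['grip_width'])
print(Rt.T@(s['ee_pos'][:2]-O))
shot('wrist','w21')
shot('side','s21',(220,130,380,270),4)
E
```

```text
[0.60884788 0.04984645 0.04968142] 25.9167 [-0.55369845  0.9490411   4.28354357] [0.12198667 0.39941073 0.03161586] 0.27716633198422236
[ 0.05385062 -0.00027746]
```

View pics/w21.png

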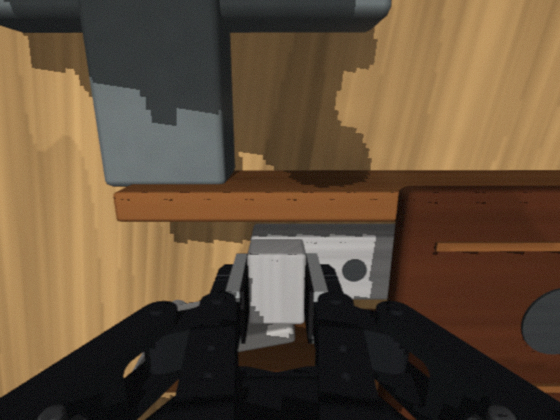

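View pics/s21.png

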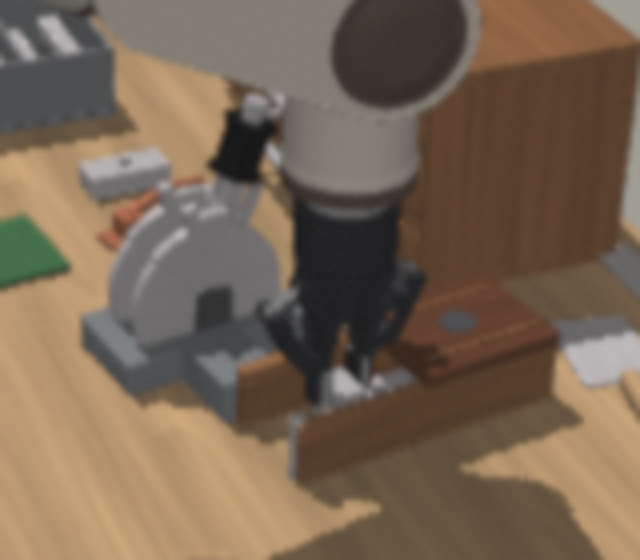

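```bash
python3 - <<'E'
from h import *
s=observe();W=cam('wrist',(s['ee_pos'],s['ee_rot']))
for p,z in [((400,190),.062),((391,300),.062),((116,193),.05)]: print(p,Rt.T@(onz(W,p,z)[:2]-O))
h=[Rt.T@(onz(W,p,.042)[:2]-O) for p in [(249,249),(303,249),(303,321),(252,321)]];print(h)
E
```

```text
(400, 190) [0.09411282 0.04840398]
(391, 300) [0.09538268 0.00742312]
(116, 193) [-0.00519611  0.04412064]
[array([0.04240136, 0.01871941]), array([0.06463731, 0.01880123]), array([ 0.06557964, -0.0155244 ]), array([ 0.04307337, -0.01559684])]
```

>>> {"method": "step_arm", "body": {"moves": [[0, 0, 0, 0, 0.33], [0, 0, 0, 0, 0.4], [0, 0, 0, 0, 0.4], [0, 0, 8, 0, 0.4], [0, 0, 12, 0, 0.4], [0, 0, 15, 0, 0.4], [0, 0, 10, 0, 0.4], [-18, -2.6, 0, 0, 0.2], [-18, -2.6, 0, 0, 0], [0, 0, 0, 0, 0]]}}

```text
time: 26.85
ee_pos: [0.5702, 0.0446, 0.0952]
ee_rot: [-2.812, 1.571, -2.666]
wrist_force: [-0.5, 0.9, 0.1]
grip_width: 0.001
```

```bash
python3 - <<'E'
from h import *
s=observe();print(s['ee_pos'],s['time'],s['wrist_force'],s['grip_width'])
print(Rt.T@(s['ee_pos'][:2]-O))
shot('wrist','w22')
W=cam('wrist',(s['ee_pos'],s['ee_rot']))
E
```

```text
[0.57022122 0.04462583 0.09521188] 26.85 [-0.48397523  0.92267927  0.05351814] 0.0011252696134410262
[1.48739063e-02 2.10403239e-05]
```

View pics/w22.png

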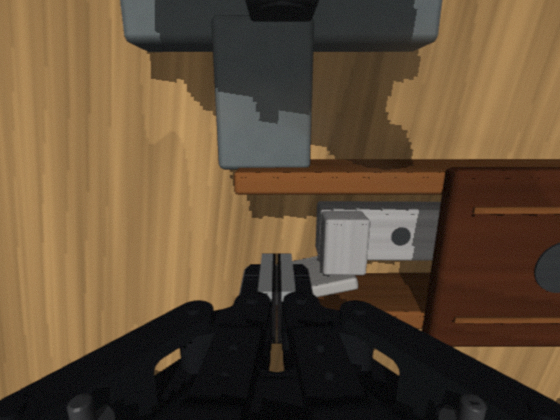

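```bash
python3 - <<'E'
from h import *
s=observe();W=cam('wrist',(s['ee_pos'],s['ee_rot']))
print([(Rt.T@(onz(W,p,.042)[:2]-O)).round(4) for p in [(319,212),(366,210),(367,273),(320,276)]])
print("leaf tip",[(Rt.T@(onz(W,p,.041)[:2]-O)).round(4) for p in [(353,277),(356,290),(300,297)]])
E
```

```text
[array([0.0393, 0.0212]), array([0.0647, 0.0224]), array([ 0.0684, -0.0153]), array([ 0.0415, -0.0173])]
leaf tip [array([ 0.0608, -0.0184]), array([ 0.0632, -0.0268]), array([ 0.0304, -0.0316])]
```

>>> {"method": "step_arm", "body": {"moves": [[0, 1, -15, 0, 0], [0, 1, -15, 0, 0], [0, 0, -10, 0, 0], [0, 0, -6, 0, 0], [6, 0.8, 0, 0, 0], [6, 0.9, 0, 0, 0], [6, 0.8, 0, 0, 0], [6, 0.9, 0, 0, 0], [6, 0.9, 0, 0, 0], [6, 0.8, 0, 0, 0]]}}

```text
time: 27.73
ee_pos: [0.6089, 0.052, 0.0486]
ee_rot: [-1.903, 1.571, -1.757]
wrist_force: [-4.1, -0.1, 2.5]
grip_width: 0.004
```

```bash
python3 - <<'E'
from h import *
s=observe();print(s['ee_pos'],s['time'],s['wrist_force'],s['grip_width'])
print(Rt.T@(s['ee_pos'][:2]-O))
shot('wrist','w23')
E
```

```text
[0.60890119 0.05200575 0.0485707 ] 27.7333 [-4.14200338 -0.10905211  2.54840196] 0.0037968616893963294
[0.05420899 0.00185257]
```

View pics/w23.png

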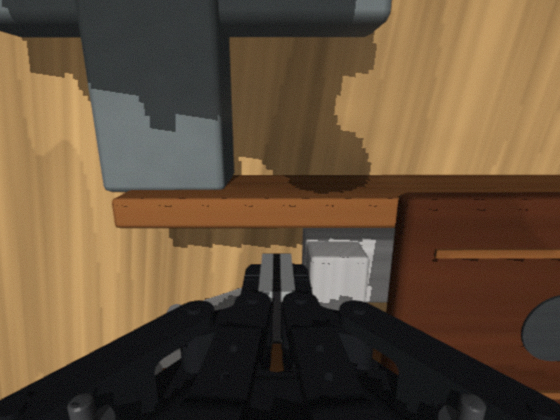

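>>> {"method": "step_arm", "body": {"moves": [[5, 0.7, 0, 0, 0], [5, 0.7, 0, 0, 0], [5, 0.7, 0, 0, 0], [2, 0.3, 0, 0, 0], [0, 0, 0, 0, 0], [0, 0, 0, 0, 0], [-3, -0.4, 0, 0, 0], [-3, -0.4, 8, 0, 0], [-2, 0, 20, 0, 0], [0, 0, 25, 0, 0]]}}

```text
time: 28.62
ee_pos: [0.6158, 0.0534, 0.101]
ee_rot: [2.955, 1.568, 3.102]
wrist_force: [0.4, -0.5, 0.0]
grip_width: 0.001
```

>>> {"method": "step_arm", "body": {"moves": [[0, 0, 25, 0, 0], [-10, 0, 25, 0, 0], [-20, -10, 25, 0, 0], [-20, -10, 25, 0, 0], [-20, -20, 20, 0, 0], [-20, -20, 0, 0, 0], [-20, -20, 0, 0, 0], [-10, -10, 0, 0, 0], [0, 0, 0, 0, 0], [0, 0, 0, 0, 0]]}}

```text
time: 29.45
ee_pos: [0.497, -0.0368, 0.2218]
ee_rot: [-0.186, 1.57, -0.041]
wrist_force: [0.7, -0.2, 0.2]
grip_width: -0.002
```

```bash
python3 - <<'E'
from h import *
s=observe();print(s['ee_pos'],s['time'],s['wrist_force'],s['grip_width'])
np.save("w24.npy",np.array([s['ee_pos'],s['ee_rot']]))
shot('wrist','w24')
shot('side','s24',(200,120,380,260),4)
shot('top','t24',(170,130,330,260),4)
E
```

```text
[ 0.49697551 -0.03681537  0.2218072 ] 29.45 [ 0.74208763 -0.22764558  0.18378705] -0.0019951949670194563
```

View pics/w24.png

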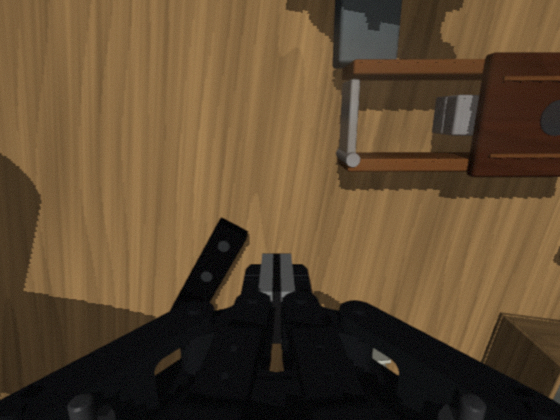

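View pics/s24.png

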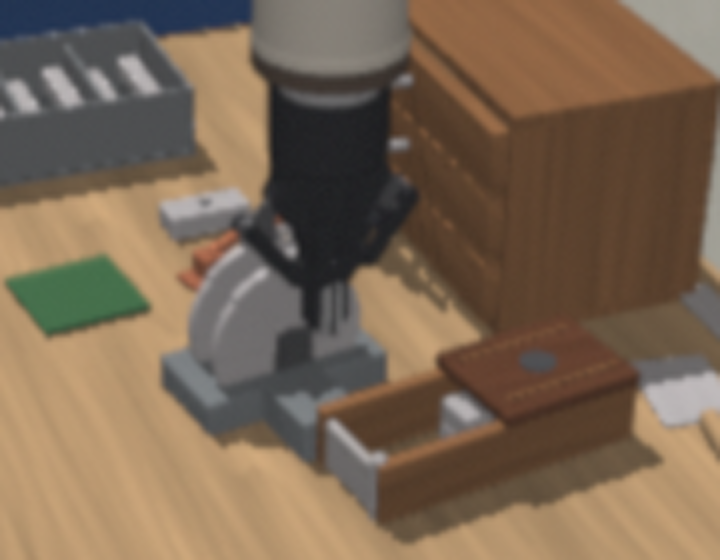

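View pics/t24.png

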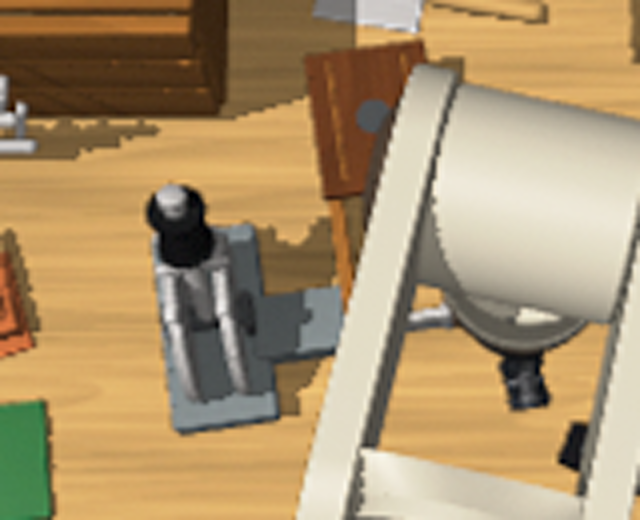

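>>> {"method": "step_arm", "body": {"moves": [[-10, -25, 5, 0, 0], [-10, -25, 5, 0, 0], [-10, -25, 5, 0, 0], [-10, -25, 5, 0, 0], [-10, -25, 5, 0, 0], [-10, -20, 0, 0, 0], [0, 0, 0, 0, 0], [0, 0, 0, 0, 0], [0, 0, 0, 0, 0], [0, 0, 0, 0, 0]]}}

```text
time: 30.43
ee_pos: [0.4377, -0.1807, 0.246]
ee_rot: [2.104, 1.57, 2.252]
wrist_force: [0.2, -0.3, 1.0]
grip_width: 0.002
```

```bash
python3 - <<'E'
from h import *
W=cam('wrist',np.load("w24.npy"))
t=lambda p,z:(Rt.T@(onz(W,p,z)[:2]-O)).round(4)
print("gate",t((357,82),.041),t((357,152),.041),"heel rear top",t((443,97),.042),t((441,133),.042),"heel front",t((474,95),.042),"hatch edge",t((485,58),.062),t((472,174),.062))
shot('side','s25',(200,120,340,250),5)
shot('top','t25')
E
```

```text
gate [-0.0008  0.0278] [ 0.0035 -0.031 ] heel rear top [0.0734 0.0159] [ 0.076  -0.0141] heel front [0.0996 0.0176] hatch edge [0.0921 0.0437] [ 0.0976 -0.0469]
```

View pics/s25.png

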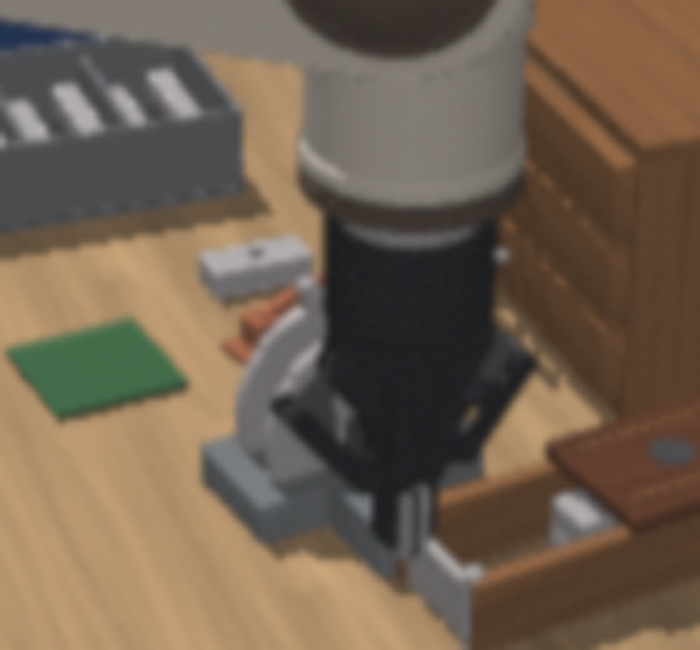

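View pics/t25.png

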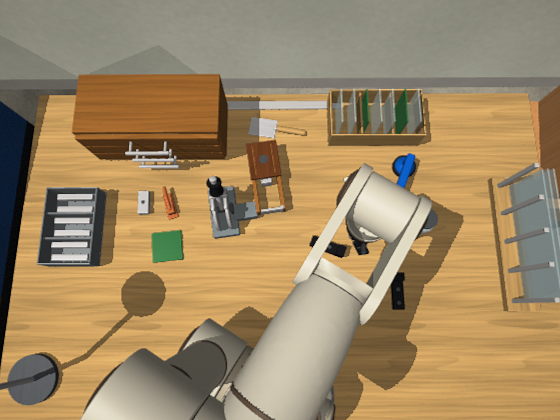

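>>> {"method": "step_arm", "body": {"moves": [[-10, -20, 20, 0, 0], [-10, -20, 20, 0, 0], [-10, -20, 20, 0, 0], [-10, -20, 10, 0, 0], [-10, -20, 10, 0, 0], [-10, -20, 10, 0, 0], [0, -20, 0, 0, 0], [0, 0, 0, 0, 0], [0, 0, 0, 0, 0], [0, 0, 0, 0, 0]]}}

```text
time: 31.37
ee_pos: [0.3775, -0.3209, 0.3359]
ee_rot: [1.916, 1.57, 2.064]
wrist_force: [-0.0, 0.3, 0.7]
grip_width: 0.0
```

```bash
python3 - <<'E'
from h import *
s=observe();print(s['ee_pos'],s['time'],s['wrist_force'])
shot('side','s26',(200,120,360,250),5)
shot('top','t26')
E
```

```text
[ 0.37749112 -0.32087815  0.33590674] 31.3667 [-0.04069066  0.25642448  0.66219417]
```

View pics/s26.png

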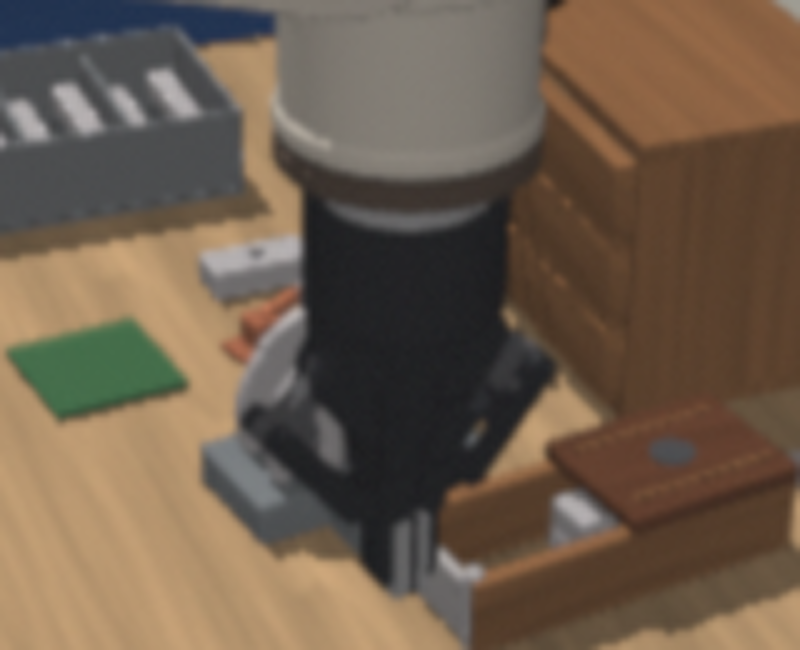

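View pics/t26.png

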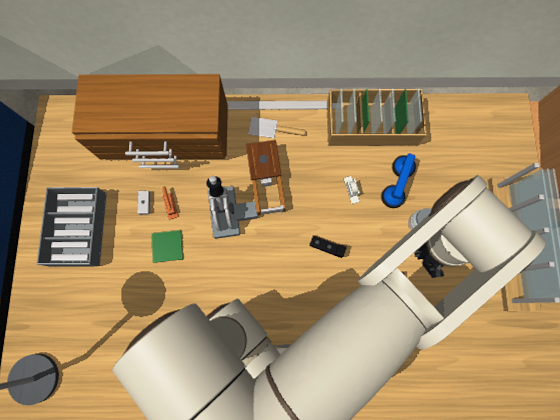

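```bash
python3 - <<'E'
from h import *
t=cv2.imread("pics/t26_full.png")
cv2.imwrite("pics/c26.png",cv2.resize(t[130:250,190:310],None,fx=5,fy=5,interpolation=cv2.INTER_CUBIC))
for th in (.3,.35,.4):
  print(th,[((proj(T,g(L,th))-[190,130])*5).round(0) for L in (.1405,.1485,.16)])
print([((proj(T,f(*p))-[190,130])*5).round(0) for p in [(0,-.034,.041),(0,.032,.041),(.075,0,.042),(.1,0,.042)]])
E
```

```text
0.3 [array([113., 260.]), array([110., 252.]), array([106., 241.])]
0.35 [array([112., 250.]), array([109., 242.]), array([106., 229.])]
0.4 [array([112., 241.]), array([109., 232.]), array([105., 218.])]
[array([452., 381.]), array([348., 396.]), array([382., 275.]), array([377., 238.])]
```

View pics/c26.png

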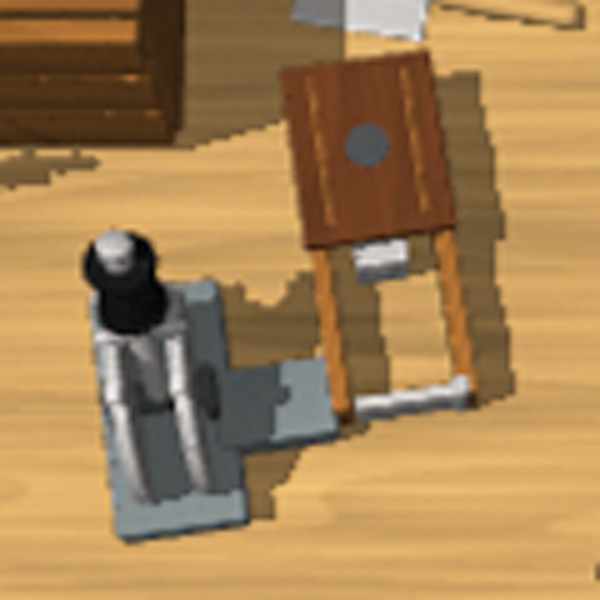

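```bash
python3 - <<'E'
from workcell import *
print(close_job())
E
```

```text
the job is handed in; nothing more can be done
None
```

I carried out the whole sequence and handed the job in at about 31 s of the 72 s allowed; no verdict is reported.

**Lever and collar**
- I lifted the collar to 20–23 mm, judged from the tip disappearing inside it in the wrist picture.
- The first attempt to take the lever past the tooth failed because the collar slipped out of the pads. On the second attempt I lifted again, and the grip slipped once more with the collar resting on top of the tooth.
- I then pushed with closed fingers from behind. The collar fell to the rim, and the lever went on to its end stop at about 0.35 rad, where I felt roughly 18 N.
- The last top view shows about 20 mm of rod standing clear above the collar, which matches the collar being down in the far notch.

**Sash stop**
- I took the steel stop by its heel, lifted it over the black look-alike and set it flat in front of the gateway.
- I then slid it through the gate and pushed it home from behind.

**Last checks**
- The gate looks shut and the arm is clear of everything.
- The catch, roller, coaster and packer look unmoved. The lifter and the tub are partly hidden by the arm in the last picture, and I took no measurement of them.
- **Stop position:** my views disagree on its rear end, from about 75 to 83 mm past the gate, so its middle is about 130–138 mm in. Both fall inside the 110–170 mm range.
- **Tray position:** my estimates along x disagreed by 3–5 mm.
- **Not confirmed:** the arm blocked the side view of the collar at the very end, so that check rests on the top view and earlier side pictures.

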